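# Load a nugget into the density basket and hang it on the balance hook

### The arm

A 6-joint arm with a two-finger parallel gripper is mounted at the origin on the work surface. World frame = base frame: x ahead of the robot, y to its left, z up, the work surface at z = 0. Lengths are in m, angles in rad, forces in N, time in s.
With the tool pointing down it reaches from about 0.35 to 0.975 m from the base axis. Payload 4.9 kg.
Tool frame: the origin (TCP) lies at the very end of the fingers, on their centre line; the grasp point (between the pads) lies 19 mm behind it; z points along the fingers, y is the direction in which the jaws open and shut (so a half turn about z gives the same grasp; the last joint's range is limited). The gripper opens to 85 mm and grips with 20 to 120 N. Pads are 22 mm wide; open, the fingers measure 114 mm over their backs; the gripper's body (76 mm by 85 mm) begins 54 mm behind the grasp point. The pads swing forward as they close: fully open they stand 13 mm farther back than shut.
Start: joints at [1.217, 0.053, 1.613, -0, 1.476, -0.119], TCP at [0.145, 0.608, 0.231] pointing down, gripper open.
Joint ranges: [-3.01, 3.01], [-1.01, 2.22], [0.06, 2.58], [-1.02, 4.17], [0.09, 2.62], [-3.14, 3.14]. Speed limits (rad/s): [2.57, 2.57, 3.14, 3.14, 3.14, 3.14].

### API

Orientations are given as a unit quaternion [w, x, y, z].
In Python, from plant import state, eyes, job_done gives the robot as it stands.
- The arm moves only by the tool apply_moves, never from a script. Its argument "commands" is a list of rows, each an object with "linear": the shift along the tool's x, y, z in m, a list of three; "delta_rot": the turn, a rotation vector about the tool's x, y, z in degrees, a list of three; "fingers": the closure in counts, from 0 (fully open) to 255 (shut). In form: [{"linear": [x, y, z], "delta_rot": [wx, wy, wz], "fingers": fingers}, ...]. A call has exactly 8 rows; each row is the pose to reach, as a shift and turn from the pose commanded when the call began, along the tool's axes at that moment; what a row does not reach only later rows make up. A row lasts 1/10 s, in which the tool goes at most 50 mm and 8.59 degrees, less where a joint would pass 70% of its speed; a pose out of reach is approached as far as the arm can. A call with a gripper value outside its range is refused whole. The fingers move at their own pace and stop on an object; the grip force is fixed at half the most. Time passes only in rows, so rows that repeat a pose let the fingers close, or fill a call up. It gives the time, the measured TCP pose, the force and the opening at its end, in the units of the state.
- state(): the state, without advancing time (a new reading comes with each control period).
- eyes.grab_frame(name): name is "scene" or "top" or "wrist"; returns the picture (480x640x3 uint8, red, green, blue); there is no depth.
- eyes.camera_params(name): a dict with "fx", "fy", "cx", "cy" (pixels), "position" and "rotation" of the camera in the world; the wrist camera has in their place "T_tool_cam" (4x4, takes a point from camera to tool coordinates, whose origin is the TCP and whose axes are the flange's). Camera axes: x right, y down, z forward; pixel columns grow to the right and rows downward; lengths in m; the calibration is good to about 2 mm. A picture is of the moment at which its call begins: read the wrist's pose just before it. camera_params takes no time and is no camera call.
- job_done(): hands the job in, once; it reports no verdict.
The state is a dict: "time": time; "joint_pos": joint angles; "joint_vel": joint speeds; "joint_efforts": joint torques, N m; "tool_pos": TCP position; "tool_rot": TCP orientation; "contact_force": force on the tool from outside, world axes, zero at the start; "ft_torque": the same for the moment, N m; "gripper_width": opening from 0.0 (shut) to 1.0 (fully open).
Only numpy, scipy, OpenCV 4.12 (cv2) and the standard library are available. Lean on these libraries where they do the work, as an engineer would, in place of code of your own. Each camera call takes 0.05 s, during which the arm holds its last target.

### The job

Put the gold nugget from the dish into the empty basket on the bench. Then take the loaded basket by its sleeve, bring its loop in sideways under the arm of the weighing frame and let it down gently into the open hook, letting go only once the hook carries it, so that it hangs there free, upright and still with the nugget inside. The balance must never be loaded with more than 600 g or knocked hard, and the other things on the bench are to be left where they are.

Things in the scene. Friction and masses are not known exactly. Their poses are not given: they have to be found in the camera images.
- balance: laboratory balance, grey housing 210 wide, fixed to the bench. Origin on the bench under the middle of the weighing place; its x axis points from the sloped display panel (its front, facing the robot) to its back, y to the left, z up. The housing runs from 210 in front of the origin to 112 behind it and is at most 74 high.
- weigh_frame (a joint): how far the weighing frame has sunk on its sprung carrier (m, 0 unloaded, + down): 0.42 mm per newton, 2.5 mm at 600 g. Frame: metal plate 145 x 125, top 80 above the bench; two upright 10 mm rods 62 behind and 38 either side of the balance's origin bend forward at the top and meet as an arm over the hook, its underside 294 above the bench, ending 7 in front of the hook seat.
- hook_seat (a point): lowest point of the hook's throat, on top of its wire (5 thick), 255 above the bench; axes as the balance's. The hook opens to the front (-x): tip 13 in front of the seat and 7.5 higher, back 16 behind, wire reaching 5 below. Next wire straight above is 26 higher, so a loop's 4 thick top wire comes in from the front with its underside 8 to 22 above the seat, then drops.
- basket: sample basket, 151 high, about 0.12 kg, loose, standing on the bench. Origin: middle of its underside. Perforated steel cup 76 wide and 30 high (inside 70 wide at the rim, floor 3 thick); from its rim at +x a bent 4 wire stem rises to 52, then leans over to a white round sleeve (12 wide, 83 to 111 high) on the cup's axis, with a wire loop above. The -x side over the cup is open.
- sleeve (a point): middle of the sleeve, 97 above the basket's underside; axes as the basket's. The place to grip.
- loop (a point): underside of the top of the loop, 147 above the basket's underside; this point rests on the hook seat when hung. The loop is of 4 wire and stands in the basket's y-z plane: the hole is 25 high (from 122 to 147) and 21 wide, and is passed along the basket's x. Axes as the basket's.
- cup (a point): middle of the inside of the cup, 14 above the basket's underside.
- dish: shallow white porcelain dish, 120 wide, 12 high, floor 4 thick, loose, 0.25 kg. Origin at the middle of its underside. Dish and basket stand either side of the balance, either way round.
- nugget: gold nugget, a rounded lump 34 long (x), 22 wide (y), about 21 high, about 0.09 kg, loose, lying in the dish. Origin at the middle of its underside.
- nugget_mid (a point): middle of the nugget, 9 above its underside.
- ore_a: bystander: brown-grey ore lump 45 long, 28 high.
- ore_b: bystander: brown-grey ore lump 38 long, 24 high.
- weight: bystander: steel knob weight, 30 wide, 51 high.
- amber_bottle: bystander: amber bottle, 44 wide, 72 high.
- vial: bystander: small clear vial, 24 wide, 46 high.
- beaker: bystander: glass beaker, 68 wide, 85 high.
- tweezers: bystander: steel tweezers lying flat, 135 long, 8 high.
- petri: bystander: closed glass petri dish, 70 wide, 15 high.
Mind the look-alikes: they are no part of the job. Leave any black or blue look-alike of the basket alone.

How it is judged:
By the outcome, as a careful person would: the job done as asked, in the order asked, and still so for the second after the job is handed in, with the robot touching nothing.
It also fails if it takes over 70 s, if anything falls off the work surface, if the arm or the gripper's body presses on something with over 40 N, if the wrist force passes 120 N, or if a joint passes its speed limit or range.

## Working session

There is one attempt and no reset: what is moved stays moved. The work goes in short steps, Python scripts to look and compute and a tool call to move; the robot and the scene stay as the last step left them, time stands still between calls to the robot, and variables do not carry over. Pictures are saved under pics/ and viewed, and the job is handed in when it is done.

Besides the shell and the picture viewer there is one more tool, called after "Call:" as a command line: name --argument value ..., lists and objects as JSON in quotes. apply_moves: Moves the arm, as the interface text tells. Its arguments: {"type":"object","properties":{"commands":{"type":"array","items":{"type":"object","properties":{"linear":{"type":"array","items":{"type":"number"}},"delta_rot":{"type":"array","items":{"type":"number"}},"fingers":{"type":"number"}}}}},"required":["commands"]}

```bash
ls; mkdir -p pics; python3 - <<'E'
from plant import state, eyes
import cv2
s=state();print(s)
for n in("scene","top","wrist"):
    im=eyes.grab_frame(n);cv2.imwrite(f"pics/{n}0.png",im[:,:,::-1]);print(n,eyes.camera_params(n))
E
```

```text
pics
{'time': 0.0, 'joint_pos': array([ 1.21698864e+00,  5.33594624e-02,  1.61429924e+00, -1.65154671e-05,
        1.47600169e+00, -1.19011560e-01]), 'joint_vel': array([ 0.00018797,  0.00164691, -0.00170807,  0.00060445,  0.00038023,
       -0.00029255]), 'joint_efforts': array([ 1.17150153e-04, -3.93675900e+01, -3.70179999e+01, -3.60272554e-05,
        7.06032763e-03, -5.71682392e-06]), 'tool_pos': array([0.14519551, 0.60725673, 0.23005828]), 'tool_rot': array([-2.34154965e-04,  1.17127735e-01,  9.93116320e-01, -1.00703714e-03]), 'contact_force': array([ 0.24965189, -0.61031864,  0.28702138]), 'ft_torque': array([-0.01088716, -0.04470394,  0.01614595]), 'gripper_width': 0.9996457337333862}
scene {'fx': 601.8214885364326, 'fy': 601.8214885364326, 'cx': 320.0468865243285, 'cy': 241.1524827516165, 'position': array([ 1.16447902, -0.96041981,  1.03968954]), 'rotation': array([-0.42489148,  0.85181378,  0.2786539 , -0.12740688])}
top {'fx': 471.15189926860484, 'fy': 471.15189926860484, 'cx': 320.65542315411534, 'cy': 240.62593666518293, 'position': array([ 0.39242436, -0.01082476,  1.4465566 ]), 'rotation': array([-0.02097322,  0.7141111 , -0.69922585,  0.02624259])}
wrist {'fx': 341.471834389953, 'fy': 341.471834389953, 'cx': 321.32861004955964, 'cy': 235.65775728958516, 'T_tool_cam': array([[ 8.90240201e-05, -9.56634397e-01, -2.91291302e-01,
         7.49123997e-02],
       [ 9.99999520e-01,  3.69359279e-04, -9.07400298e-04,
         2.36900313e-04],
       [ 9.75641483e-04, -2.91291081e-01,  9.56633971e-01,
        -1.43854230e-01],
       [ 0.00000000e+00,  0.00000000e+00,  0.00000000e+00,
         1.00000000e+00]])}
```

View pics/top0.png

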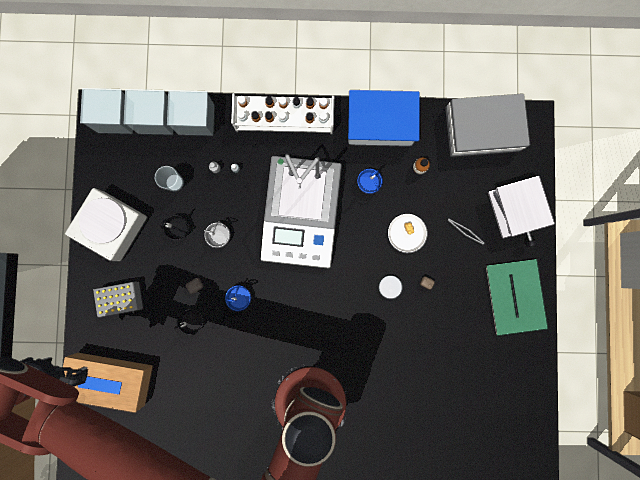

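View pics/scene0.png

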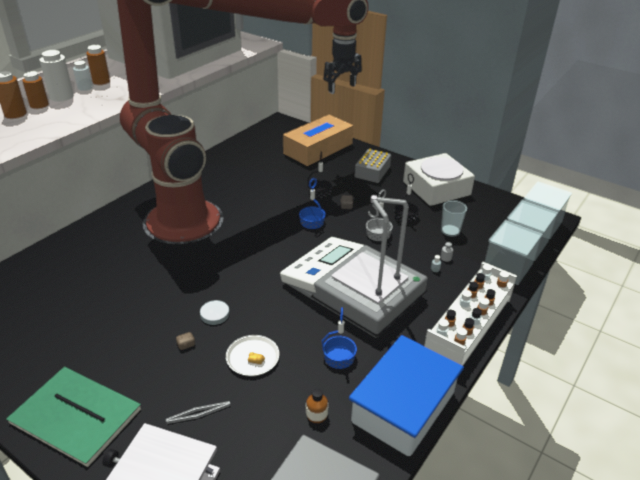

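View pics/wrist0.png

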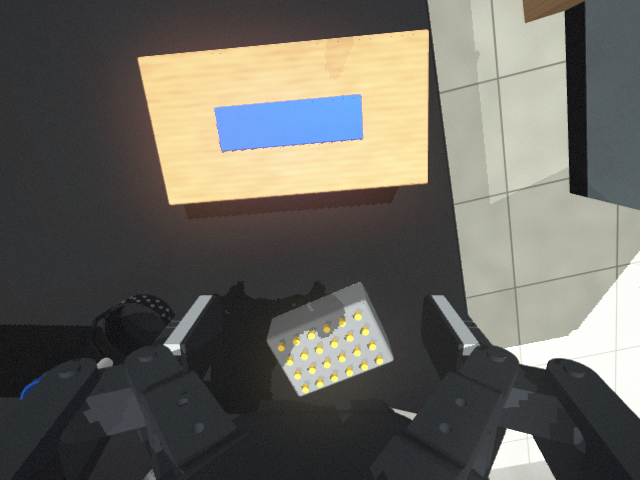

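```bash
cat > h.py <<'E'
import numpy as np, cv2
from scipy.spatial.transform import Rotation as R
from plant import state, eyes
def q2R(q): return R.from_quat([q[1],q[2],q[3],q[0]]).as_matrix()
def cam(n,s=None):
    p=eyes.camera_params(n)
    K=np.array([[p['fx'],0,p['cx']],[0,p['fy'],p['cy']],[0,0,1]])
    if 'position' in p: return K,q2R(p['rotation']),np.array(p['position'])
    s=s or state(); T=np.eye(4);T[:3,:3]=q2R(s['tool_rot']);T[:3,3]=s['tool_pos']
    T=T@p['T_tool_cam']; return K,T[:3,:3],T[:3,3]
def proj(c,X):
    K,Rm,t=c; Y=(np.atleast_2d(X)-t)@Rm@K.T; return Y[:,:2]/Y[:,2:]
def ray(c,u,v):
    K,Rm,t=c; d=Rm@np.linalg.inv(K)@np.array([u,v,1.]); return t,d/np.linalg.norm(d)
def onz(c,u,v,z):
    t,d=ray(c,u,v); return t+d*(z-t[2])/d[2]
def tri(obs):
    A=np.zeros((3,3));b=np.zeros(3)
    for c,u,v in obs:
        t,d=ray(c,u,v);P=np.eye(3)-np.outer(d,d);A+=P;b+=P@t
    X=np.linalg.solve(A,b); return X,[proj(c,X)[0]-[u,v] for c,u,v in obs]
E
python3 - <<'E'
from h import *
t=cam('top');s=cam('scene')
for n,u,v,z in(("bask",217,235,.03),("dish",407,232,.012),("nug",409,228,.02),("bal panel corners",261,262,.03),("r",333,267,.03)):print(n,onz(t,u,v,z).round(4))
for n,u,v,z in(("bask",378,229,.03),("dish",253,356,.012),("nug",257,358,.015)):print(n,onz(s,u,v,z).round(4))
a=cv2.imread('pics/top0.png');b=cv2.imread('pics/scene0.png')
cv2.imwrite('pics/c1.png',np.vstack([cv2.resize(a[200:260,190:250],(400,300),interpolation=2)[:, :],cv2.resize(a[200:260,380:440],(400,300),interpolation=2)]))
x=cv2.resize(b[160:330,280:450],(600,600),interpolation=2);cv2.imwrite('pics/c2.png',x)
x=cv2.resize(a[140:280,240:360],(514,600),interpolation=2);cv2.imwrite('pics/c3.png',x)
E
```

```text
bask [0.4976 0.2919 0.03  ]
dish [ 0.5206 -0.2841  0.012 ]
nug [ 0.5322 -0.2886  0.02  ]
bal panel corners [0.4192 0.1573 0.03  ]
r [ 0.4087 -0.0591  0.03  ]
bask [0.5073 0.2727 0.03  ]
dish [ 0.5233 -0.2906  0.012 ]
nug [ 0.5361 -0.2917  0.015 ]
```

View pics/c1.png

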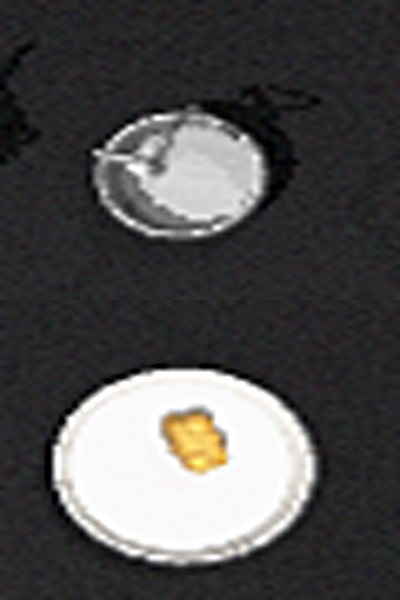

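View pics/c2.png

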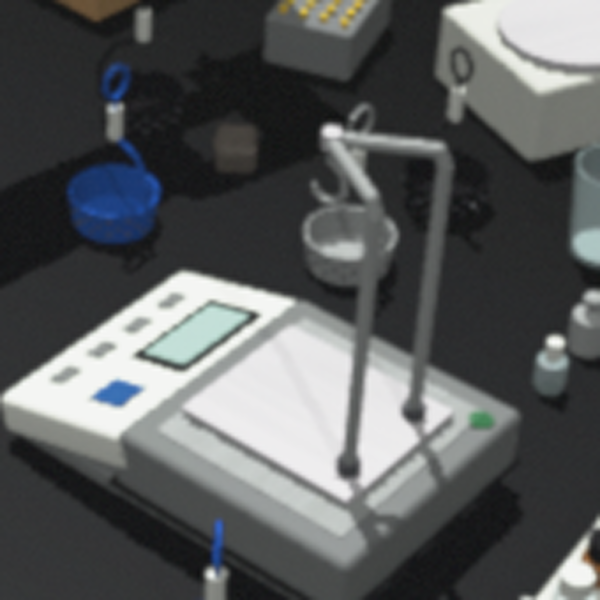

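View pics/c3.png

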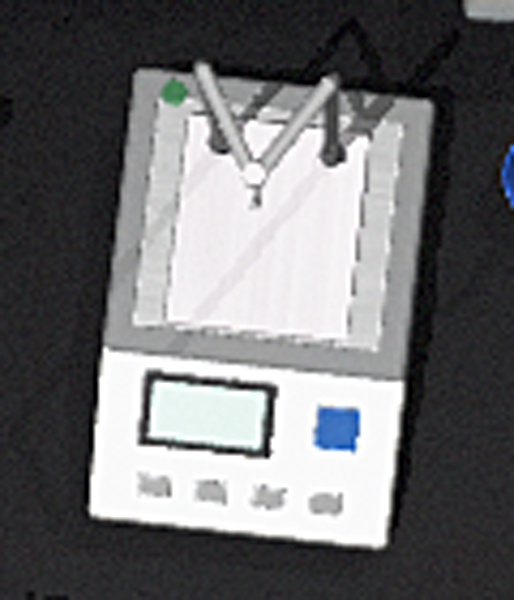

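```bash
python3 - <<'E'
from h import *
from scipy.optimize import least_squares
t=cam('top');s=cam('scene')
T=lambda x,y:(240+x/4.283,140+y/4.283)
S=lambda x,y:(280+x/3.529,160+y/3.529)
obs=[(t,T(220,150),(.062,.038,.083)),(t,T(333,158),(.062,-.038,.083)),(t,T(135,72),(.112,.105,.072)),(t,T(435,100),(.112,-.105,.072)),
(s,S(348,466),(.062,-.038,.083)),(s,S(413,410),(.062,.038,.083)),(t,T(253,172),(-.002,0,.304)),(s,S(331,132),(-.002,0,.3))]
def f(p):
    c,q=np.cos(p[2]),np.sin(p[2]);r=[]
    for cm,uv,X in obs:
        W=[p[0]+c*X[0]-q*X[1],p[1]+q*X[0]+c*X[1],X[2]];r+=list(proj(cm,W)[0]-uv)
    return np.array(r)
r=least_squares(f,[.55,.05,0]);print(r.x,np.degrees(r.x[2]));print(r.fun.reshape(-1,2).round(2))
# nugget axis from top color
for n,c in(('top',t),('scene',s)):
    im=cv2.imread(f'pics/{n}0.png');hsv=cv2.cvtColor(im,cv2.COLOR_BGR2HSV)
    m=cv2.inRange(hsv,(12,120,90),(35,255,255))
    k,l,st,ce=cv2.connectedComponentsWithStats(m)
    for i in range(1,k):
        if st[i,4]>15:
            P=onz(c,*ce[i],.013); 
            yx=np.argwhere(l==i); Q=np.array([onz(c,x,y,.013)[:2] for y,x in yx]); w,V=np.linalg.eigh(np.cov(Q.T))
            print(n,st[i],ce[i].round(1),P.round(4),'long axis deg',np.degrees(np.arctan2(V[1,1],V[0,1])).round(1),(np.sqrt(w)*4).round(4))
E
```

```text
[ 0.61405007  0.03685089 -0.08479857] -4.8586003402282225
[[ 0.11 -1.61]
 [-0.46 -0.73]
 [-0.53 -1.63]
 [ 0.04 -0.65]
 [-0.4  -0.8 ]
 [-0.48 -0.52]
 [ 0.12  1.71]
 [-1.08  0.57]]
top [416 158  14  14  96] [421.2 165. ] [ 0.729  -0.3261  0.013 ] long axis deg 46.1 [0.0417 0.0491]
top [405 223   9  11  75] [408.9 227.8] [ 0.5335 -0.2896  0.013 ] long axis deg -154.8 [0.0238 0.0387]
top [  63  357   82   55 1860] [110.1 385.3] [0.0433 0.5973 0.013 ] long axis deg 73.3 [0.159  0.2461]
top [624 393   7   6  18] [626.8 395.8] [ 0.0417 -0.9484  0.013 ] long axis deg 103.8 [0.0182 0.0205]
scene [87 50 17  7 46] [95.  53.8] [-1.2785  0.6802  0.013 ] long axis deg 68.4 [0.0621 0.0991]
scene [  0  76  16  38 306] [ 5.7 93.1] [-1.1949  0.1784  0.013 ] long axis deg 145.5 [0.0534 0.3606]
scene [23 77 19  7 58] [31.4 80.9] [-1.2252  0.3143  0.013 ] long axis deg 64.5 [0.0598 0.0923]
scene [284 114  69  33 799] [317.9 130.5] [-0.0043  0.6887  0.013 ] long axis deg 82.7 [0.1696 0.3183]
scene [375 151   7  10  16] [378.3 155.3] [0.2709 0.6664 0.013 ] long axis deg 103.8 [0.0078 0.0945]
scene [359 152  10  11  23] [363.6 157.1] [0.2371 0.6245 0.013 ] long axis deg 100.6 [0.0087 0.096 ]
scene [498 280   8   6  21] [501.  282.4] [0.8753 0.2858 0.013 ] long axis deg -148.3 [0.0182 0.0266]
scene [449 319   6   4  16] [451.5 320.8] [0.8336 0.0792 0.013 ] long axis deg 63.0 [0.0111 0.0177]
scene [464 326   9   7  18] [468.6 329.1] [0.8787 0.0782 0.013 ] long axis deg 174.7 [0.0171 0.0223]
scene [455 338  10   4  20] [459.6 340. ] [0.8766 0.0328 0.013 ] long axis deg -152.5 [0.0101 0.0264]
scene [248 353  16  11 124] [255.4 357.9] [ 0.5317 -0.2922  0.013 ] long axis deg -168.0 [0.0281 0.0381]
scene [306 395  22  18 238] [316.4 403.8] [ 0.7149 -0.3123  0.013 ] long axis deg -147.3 [0.0402 0.0485]
```

```bash
cat >> h.py <<'E'
def down(phi):
    p=np.radians(phi);return np.array([[-np.sin(p),np.cos(p),0],[np.cos(p),np.sin(p),0],[0,0,-1.]]).T
def delta(pos,Rt,s=None,ref=None):
    if ref is None:
        s=s or state(); ref=(np.array(s['tool_pos']),q2R(s['tool_rot']))
    l=ref[1].T@(np.array(pos)-ref[0]); w=np.degrees(R.from_matrix(ref[1].T@Rt).as_rotvec()); return l.round(4),w.round(2)
def log(s=None):
    import json,os
    s=s or state(); open('log.jsonl','a').write(json.dumps([list(map(float,s[k])) for k in('joint_pos','tool_pos','tool_rot')])+'\n'); return s
E
cat > d.py <<'E'
import sys
from h import *
s=log();a=list(map(float,sys.argv[1:]))
print(s['time'],s['tool_pos'].round(4),s['joint_pos'].round(3),s['contact_force'].round(2),round(s['gripper_width'],3))
if len(a)==4: print(delta(a[:3],down(a[3]),s))
E
python3 d.py .36 .35 .42 26
```

```text
0.15 [0.1452 0.6074 0.2303] [ 1.217  0.053  1.614 -0.     1.476 -0.119] [ 0.39  0.31 -0.21] 1.003
(array([-0.2687, -0.2007, -0.1894]), array([-9.000e-02,  3.000e-02,  5.055e+01]))
```

Call:
apply_moves --commands '[{"linear": [-0.03,-0.02,-0.035],"delta_rot": [0,0,6],"fingers": 0},{"linear": [-0.065,-0.045,-0.06],"delta_rot": [0,0,13],"fingers": 0},{"linear": [-0.1,-0.075,-0.085],"delta_rot": [0,0,20],"fingers": 0},{"linear": [-0.135,-0.1,-0.11],"delta_rot": [0,0,27],"fingers": 0},{"linear": [-0.17,-0.125,-0.13],"delta_rot": [0,0,34],"fingers": 0},{"linear": [-0.205,-0.15,-0.15],"delta_rot": [0,0,40],"fingers": 0},{"linear": [-0.24,-0.175,-0.17],"delta_rot": [0,0,46],"fingers": 0},{"linear": [-0.27,-0.2,-0.19],"delta_rot": [0,0,50],"fingers": 0}]'

```text
time: 0.95
tool_pos: [0.3624, 0.3488, 0.4218]
tool_rot: [0.0, 0.528, 0.85, -0.0]
contact_force: [0.3, -0.8, -0.3]
gripper_width: 0.997
```

```bash
python3 - <<'E'
from h import *
s=log(); im=eyes.grab_frame('wrist');cv2.imwrite('pics/w1.png',im[:,:,::-1])
import pickle;pickle.dump(s,open('w1.pkl','wb'))
E
python3 d.py .47 0 .42 -25
```

```text
1.0 [0.3658 0.3458 0.4259] [ 0.612 -0.281  1.602 -0.004  1.814  0.158] [ 2.41 -1.66  2.37] 0.996
(array([-0.3565, -0.0574,  0.0067]), array([4.200e-01, 2.000e-02, 5.092e+01]))
```

View pics/w1.png

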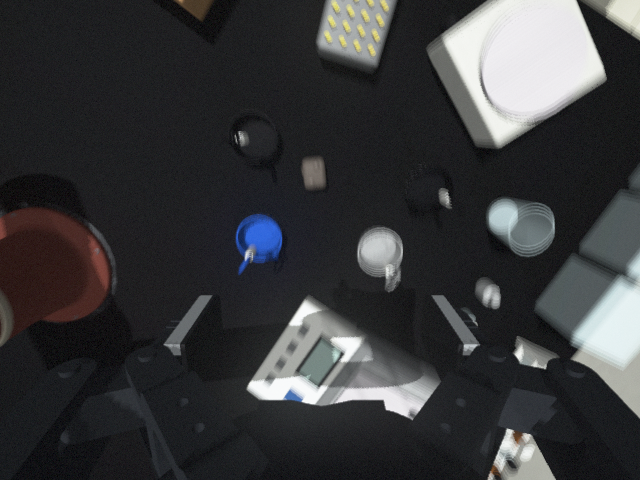

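Call:
apply_moves --commands '[{"linear": [-0.045,-0.007,0],"delta_rot": [0,0,6],"fingers": 0},{"linear": [-0.09,-0.014,0],"delta_rot": [0,0,13],"fingers": 0},{"linear": [-0.135,-0.02,0],"delta_rot": [0,0,20],"fingers": 0},{"linear": [-0.18,-0.03,0],"delta_rot": [0,0,27],"fingers": 0},{"linear": [-0.225,-0.037,0],"delta_rot": [0,0,34],"fingers": 0},{"linear": [-0.27,-0.045,0],"delta_rot": [0,0,40],"fingers": 0},{"linear": [-0.315,-0.05,0],"delta_rot": [0,0,46],"fingers": 0},{"linear": [-0.36,-0.057,0],"delta_rot": [0,0,51],"fingers": 0}]'

```text
time: 1.8
tool_pos: [0.4715, 0.0013, 0.421]
tool_rot: [-0.0, 0.842, 0.54, 0.0]
contact_force: [0.5, 0.5, 0.1]
gripper_width: 0.999
```

```bash
python3 d.py .525 -.29 .3 -70
```

```text
1.8 [0.4715 0.0013 0.421 ] [-0.155 -0.356  1.669  0.     1.828  0.275] [0.53 0.49 0.13] 0.999
(array([-0.2425,  0.1701,  0.121 ]), array([-0.000e+00, -2.000e-02,  4.534e+01]))
```

Call:
apply_moves --commands '[{"linear": [-0.036,0.022,0.01],"delta_rot": [0,0,6],"fingers": 0},{"linear": [-0.072,0.046,0.026],"delta_rot": [0,0,13],"fingers": 0},{"linear": [-0.108,0.072,0.042],"delta_rot": [0,0,20],"fingers": 0},{"linear": [-0.144,0.096,0.06],"delta_rot": [0,0,27],"fingers": 0},{"linear": [-0.18,0.122,0.08],"delta_rot": [0,0,34],"fingers": 0},{"linear": [-0.212,0.147,0.1],"delta_rot": [0,0,40],"fingers": 0},{"linear": [-0.242,0.17,0.12],"delta_rot": [0,0,45],"fingers": 0},{"linear": [-0.242,0.17,0.12],"delta_rot": [0,0,45],"fingers": 0}]'

```text
time: 2.6
tool_pos: [0.5245, -0.2903, 0.2954]
tool_rot: [-0.003, 0.984, 0.176, -0.003]
contact_force: [-1.0, 1.2, 0.2]
gripper_width: 0.996
```

```bash
cat > nug.py <<'E'
import sys
from h import *
s=log(); im=eyes.grab_frame('wrist')[:,:,::-1].copy();cv2.imwrite(sys.argv[1],im);c=cam('wrist',s)
hsv=cv2.cvtColor(im,cv2.COLOR_BGR2HSV);m=cv2.inRange(hsv,(12,110,80),(35,255,255))
k,l,st,ce=cv2.connectedComponentsWithStats(m)
for i in range(1,k):
    if st[i,4]>60:
        yx=np.argwhere(l==i); Q=np.array([onz(c,x,y,.014)[:2] for y,x in yx]).astype(np.float32)
        print(st[i],ce[i].round(1),onz(c,*ce[i],.014).round(4),cv2.minAreaRect(Q*1000))
E
python3 nug.py pics/w2.png; python3 d.py
```

```text
[ 400    2   43   48 1082] [417.5  29.1] [ 0.7289 -0.325   0.014 ] ((731.5101318359375, -326.52056884765625), (45.99932861328125, 44.371238708496094), 64.56390380859375)
[316 172  18  30 452] [324.6 186.9] [ 0.5312 -0.29    0.014 ] ((531.4159545898438, -289.8137512207031), (36.30942153930664, 21.22532844543457), 20.841989517211914)
[515 437  30  43 651] [529.9 459.6] [ 0.2299 -0.759   0.014 ] ((230.22097778320312, -757.5836791992188), (87.16815948486328, 40.66082000732422), 50.498634338378906)
2.65 [ 0.525  -0.2886  0.2976] [-0.627 -0.035  1.592  0.     1.591  0.587] [-0.81  0.69 -0.14] 0.999
```

View pics/w2.png

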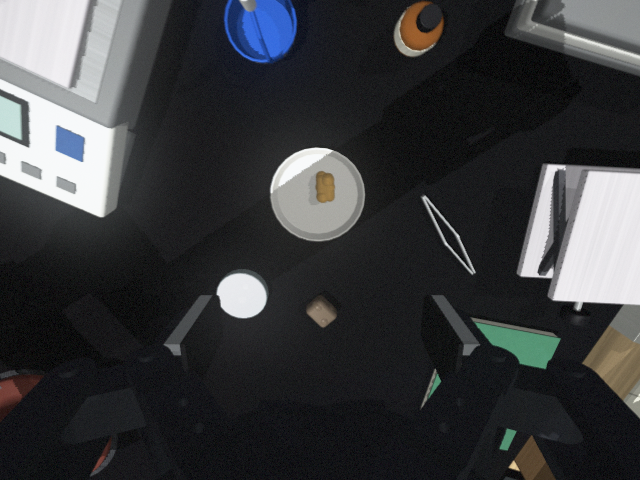

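```bash
python3 d.py .5312 -.2900 .1 -69.5
```

```text
2.65 [ 0.525  -0.2886  0.2976] [-0.627 -0.035  1.592  0.     1.591  0.587] [-0.81  0.69 -0.14] 0.999
(array([0.006 , 0.0045, 0.1976]), array([-0.3 ,  0.19, -0.08]))
```

Call:
apply_moves --commands '[{"linear": [0.002,0.001,0.03],"delta_rot": [0,0,0],"fingers": 130},{"linear": [0.004,0.002,0.07],"delta_rot": [0,0,0],"fingers": 130},{"linear": [0.006,0.0035,0.11],"delta_rot": [0,0,0],"fingers": 130},{"linear": [0.006,0.0035,0.15],"delta_rot": [0,0,0],"fingers": 130},{"linear": [0.006,0.0035,0.18],"delta_rot": [0,0,0],"fingers": 130},{"linear": [0.006,0.0035,0.2],"delta_rot": [0,0,0],"fingers": 130},{"linear": [0.006,0.0035,0.2],"delta_rot": [0,0,0],"fingers": 130},{"linear": [0.006,0.0035,0.2],"delta_rot": [0,0,0],"fingers": 130}]'

```text
time: 3.45
tool_pos: [0.5334, -0.2883, 0.1025]
tool_rot: [0.0, 0.984, 0.179, 0.0]
contact_force: [1.3, 0.1, 0.8]
gripper_width: 0.485
```

```bash
python3 nug.py pics/w3.png;python3 d.py .5312 -.2900 .009 -69.5
```

```text
[463   0  28  12  63] [473.6   6.1] [ 0.7006 -0.3212  0.014 ] ((700.549072265625, -322.77069091796875), (17.623537063598633, 2.4360485076904297), 89.98313903808594)
[ 311  222   30   48 1178] [325.3 246.5] [ 0.5295 -0.2925  0.014 ] ((529.9659423828125, -292.5128479003906), (35.67996597290039, 20.82076644897461), 20.124095916748047)
3.5 [ 0.534  -0.289   0.1036] [-0.619  0.119  1.764  0.     1.256  0.593] [ 1.04 -1.21  0.7 ] 0.488
(array([-0.0032, -0.0003,  0.0946]), array([ 0.15, -0.11,  0.11]))
```

View pics/w3.png

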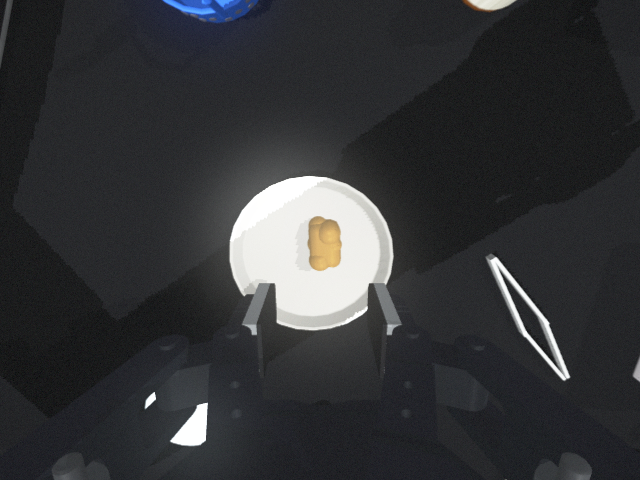

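Call:
apply_moves --commands '[{"linear": [-0.003,0.001,0.02],"delta_rot": [0,0,0],"fingers": 130},{"linear": [-0.005,0.0012,0.045],"delta_rot": [0,0,0],"fingers": 130},{"linear": [-0.005,0.0012,0.065],"delta_rot": [0,0,0],"fingers": 130},{"linear": [-0.005,0.0012,0.08],"delta_rot": [0,0,0],"fingers": 130},{"linear": [-0.005,0.0012,0.09],"delta_rot": [0,0,0],"fingers": 130},{"linear": [-0.005,0.0012,0.0935],"delta_rot": [0,0,0],"fingers": 130},{"linear": [-0.005,0.0012,0.0935],"delta_rot": [0,0,0],"fingers": 130},{"linear": [-0.005,0.0012,0.0935],"delta_rot": [0,0,0],"fingers": 130}]'

```text
time: 4.3
tool_pos: [0.5293, -0.2922, 0.009]
tool_rot: [0.001, 0.984, 0.178, 0.001]
contact_force: [0.3, 0.5, -0.3]
gripper_width: 0.488
```

```bash
python3 nug.py pics/w4.png;python3 d.py .5300 -.2920 .009 -69.5
```

```text
[ 294  258   53   83 3447] [320.6 300.6] [ 0.5298 -0.2912  0.014 ] ((529.7764892578125, -290.9429016113281), (41.008060455322266, 23.435014724731445), 21.754772186279297)
4.35 [ 0.5293 -0.2923  0.009 ] [-0.628  0.239  1.807  0.     1.094  0.585] [0.01 0.29 0.67] 0.491
(array([ 0.0007, -0.    ,  0.    ]), array([ 0.1 , -0.07,  0.05]))
```

View pics/w4.png

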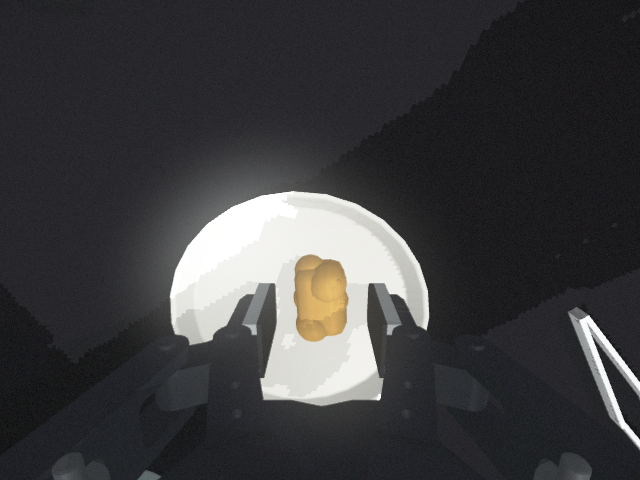

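Call:
apply_moves --commands '[{"linear": [0,0,0.0015],"delta_rot": [0,0,0],"fingers": 150},{"linear": [0,0,0.0015],"delta_rot": [0,0,0],"fingers": 180},{"linear": [0,0,0.0015],"delta_rot": [0,0,0],"fingers": 255},{"linear": [0,0,0.0015],"delta_rot": [0,0,0],"fingers": 255},{"linear": [0,0,0.0015],"delta_rot": [0,0,0],"fingers": 255},{"linear": [0,0,0.0015],"delta_rot": [0,0,0],"fingers": 255},{"linear": [0,0,0.0015],"delta_rot": [0,0,0],"fingers": 255},{"linear": [0,0,0.0015],"delta_rot": [0,0,0],"fingers": 255}]'

```text
time: 5.15
tool_pos: [0.5289, -0.292, 0.0069]
tool_rot: [0.0, 0.984, 0.178, 0.0]
contact_force: [-0.5, 0.8, 5.5]
gripper_width: 0.242
```

```bash
python3 nug.py pics/w5.png;python3 d.py .5300 -.2920 .2 -69.5
```

```text
[ 297  257   51   86 3421] [321.6 301.5] [ 0.5302 -0.2912  0.014 ] ((530.3577880859375, -291.28271484375), (41.87138748168945, 21.95478057861328), 20.478221893310547)
5.2 [ 0.5289 -0.292   0.0069] [-0.628  0.241  1.808  0.     1.092  0.585] [-0.6   0.48  5.06] 0.236
(array([ 0.0011,  0.0005, -0.1931]), array([ 0.04, -0.03,  0.05]))
```

View pics/w5.png

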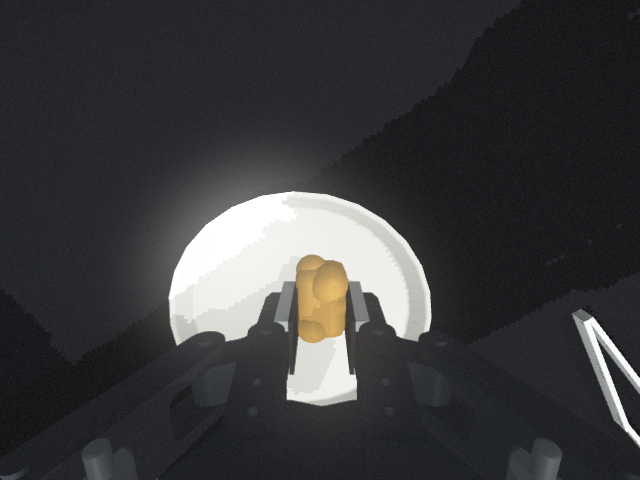

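Call:
apply_moves --commands '[{"linear": [0,0,-0.015],"delta_rot": [0,0,0],"fingers": 255},{"linear": [0,0,-0.04],"delta_rot": [0,0,0],"fingers": 255},{"linear": [0,0,-0.075],"delta_rot": [0,0,0],"fingers": 255},{"linear": [0,0,-0.12],"delta_rot": [0,0,0],"fingers": 255},{"linear": [0,0,-0.165],"delta_rot": [0,0,0],"fingers": 255},{"linear": [0,0,-0.21],"delta_rot": [0,0,0],"fingers": 255},{"linear": [0,0,-0.255],"delta_rot": [0,0,0],"fingers": 255},{"linear": [0,0,-0.3],"delta_rot": [0,0,0],"fingers": 255}]'

```text
time: 6.0
tool_pos: [0.5278, -0.2911, 0.308]
tool_rot: [-0.0, 0.984, 0.178, -0.0]
contact_force: [0.3, 0.7, 0.0]
gripper_width: 0.241
```

```bash
python3 d.py .43 .0 .42 -70; python3 - <<'E'
import json,numpy as np
for l in open('log.jsonl'):
    j,p,q=json.loads(l); print(np.round(j,3),np.round(p,4))
E
```

```text
6.0 [ 0.5278 -0.2911  0.308 ] [-0.627 -0.033  1.573  0.     1.603  0.585] [0.31 0.73 0.04] 0.241
(array([ 0.0106, -0.307 , -0.1118]), array([-0.04,  0.03,  0.55]))
[ 1.217  0.053  1.614 -0.     1.476 -0.119] [0.1452 0.6074 0.2303]
[ 0.618 -0.279  1.608 -0.     1.813  0.159] [0.3624 0.3488 0.4218]
[ 0.612 -0.281  1.602 -0.004  1.814  0.158] [0.3658 0.3458 0.4259]
[-0.155 -0.356  1.669  0.     1.828  0.275] [0.4715 0.0013 0.421 ]
[-6.290e-01 -3.200e-02  1.592e+00 -1.000e-03  1.590e+00  5.880e-01] [ 0.5245 -0.2903  0.2954]
[-0.627 -0.035  1.592  0.     1.591  0.587] [ 0.525  -0.2886  0.2976]
[-0.627 -0.035  1.592  0.     1.591  0.587] [ 0.525  -0.2886  0.2976]
[-0.618  0.12   1.765  0.     1.256  0.593] [ 0.5334 -0.2883  0.1025]
[-0.619  0.119  1.764  0.     1.256  0.593] [ 0.534  -0.289   0.1036]
[-0.628  0.239  1.807  0.     1.094  0.585] [ 0.5293 -0.2922  0.009 ]
[-0.628  0.239  1.807  0.     1.094  0.585] [ 0.5293 -0.2923  0.009 ]
[-0.628  0.241  1.808 -0.     1.092  0.585] [ 0.5289 -0.292   0.0069]
[-0.628  0.241  1.808  0.     1.092  0.585] [ 0.5289 -0.292   0.0069]
[-0.627 -0.033  1.573  0.     1.603  0.585] [ 0.5278 -0.2911  0.308 ]
```

Call:
apply_moves --commands '[{"linear": [0.002,-0.04,-0.02],"delta_rot": [0,0,0],"fingers": 255},{"linear": [0.003,-0.085,-0.04],"delta_rot": [0,0,1],"fingers": 255},{"linear": [0.005,-0.13,-0.06],"delta_rot": [0,0,3],"fingers": 255},{"linear": [0.006,-0.175,-0.08],"delta_rot": [0,0,4],"fingers": 255},{"linear": [0.008,-0.22,-0.1],"delta_rot": [0,0,6],"fingers": 255},{"linear": [0.009,-0.265,-0.11],"delta_rot": [0,0,7],"fingers": 255},{"linear": [0.01,-0.31,-0.11],"delta_rot": [0,0,9],"fingers": 255},{"linear": [0.01,-0.35,-0.11],"delta_rot": [0,0,10],"fingers": 255}]'

```text
time: 6.8
tool_pos: [0.4136, 0.0413, 0.4169]
tool_rot: [-0.0, 0.996, 0.092, 0.0]
contact_force: [0.3, -1.2, 0.0]
gripper_width: 0.234
```

```bash
cat >> h.py <<'E'
def tilt(az,t):
    # tool x forward/up, z = t deg below horizontal toward azimuth az
    a,t=np.radians(az),np.radians(t); f=np.array([np.cos(a),np.sin(a),0]);u=np.array([0,0,1.])
    z=np.cos(t)*f-np.sin(t)*u; x=np.sin(t)*f+np.cos(t)*u; return np.array([x,np.cross(z,x),z]).T
E
cat > dt.py <<'E'
import sys
from h import *
s=log();a=list(map(float,sys.argv[1:]))
print(s['time'],s['tool_pos'].round(4),s['joint_pos'].round(3),s['contact_force'].round(2),round(s['gripper_width'],3))
Rm=q2R(s['tool_rot']);print('tilt',np.degrees(np.arcsin(-Rm[2,2])).round(2),'az',np.degrees(np.arctan2(Rm[1,2],Rm[0,2])).round(2),'y az',np.degrees(np.arctan2(Rm[1,1],Rm[0,1])).round(2),'yz',Rm[2,1].round(4))
if len(a)==5: print(delta(a[:3],tilt(a[3],a[4]),s))
E
python3 dt.py .36 .24 .3 5 60
```

```text
6.8 [0.4136 0.0413 0.4169] [-0.08  -0.496  1.776  0.     1.861  1.307] [ 0.29 -1.19  0.05] 0.234
tilt 89.95 az 16.29 y az -79.5 yz -0.0001
(array([-0.0166, -0.2052,  0.1169]), array([-1.45, 29.92,  5.37]))
```

Call:
apply_moves --commands '[{"linear": [-0.002,-0.03,0.01],"delta_rot": [0,3,0],"fingers": 255},{"linear": [-0.004,-0.065,0.025],"delta_rot": [0,8,1],"fingers": 255},{"linear": [-0.007,-0.1,0.045],"delta_rot": [0,13,2],"fingers": 255},{"linear": [-0.01,-0.135,0.065],"delta_rot": [-1,18,3],"fingers": 255},{"linear": [-0.013,-0.17,0.085],"delta_rot": [-1,23,4],"fingers": 255},{"linear": [-0.016,-0.195,0.105],"delta_rot": [-1,28,5],"fingers": 255},{"linear": [-0.016,-0.205,0.117],"delta_rot": [-1,30,5],"fingers": 255},{"linear": [-0.016,-0.205,0.117],"delta_rot": [-1,30,5],"fingers": 255}]'

```text
time: 7.6
tool_pos: [0.3591, 0.2388, 0.2952]
tool_rot: [-0.015, 0.965, 0.048, 0.256]
contact_force: [-0.2, -0.5, -0.7]
gripper_width: 0.235
```

```bash
python3 nug.py pics/w6.png; python3 dt.py
```

```text
[488   0  15   6  67] [495.5   2.1] [0.8541 0.0146 0.014 ] ((853.2802734375, 14.788434982299805), (9.53095817565918, 22.011817932128906), 5.611643314361572)
[ 295  255   54   88 3859] [320.4 297.6] [0.3713 0.2422 0.014 ] ((373.18194580078125, 239.71173095703125), (109.79326629638672, 68.04064178466797), 10.18828296661377)
7.65 [0.3604 0.2383 0.2976] [ 0.551 -0.817  2.216 -0.226  1.273  2.039] [-0.04 -0.47 -0.36] 0.239
tilt 60.17 az 6.07 y az -84.35 yz -0.0042
```

View pics/w6.png

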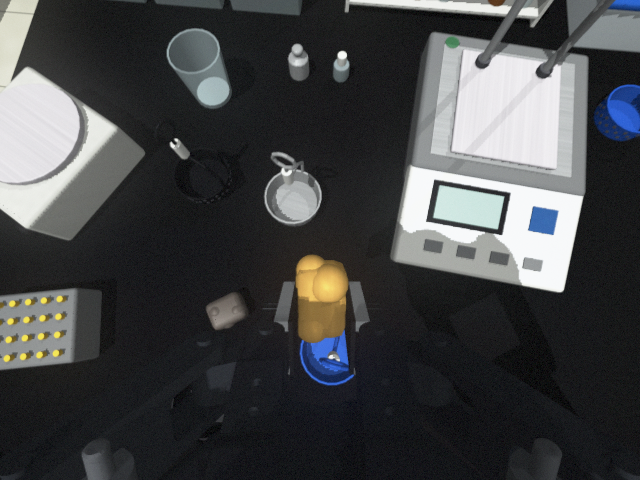

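```bash
python3 - <<'E'
import cv2
a=cv2.imread('pics/w6.png');cv2.imwrite('pics/c4.png',cv2.resize(a[140:240,240:350],(660,600),interpolation=2))
E
```

```text
(no output)
```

View pics/c4.png

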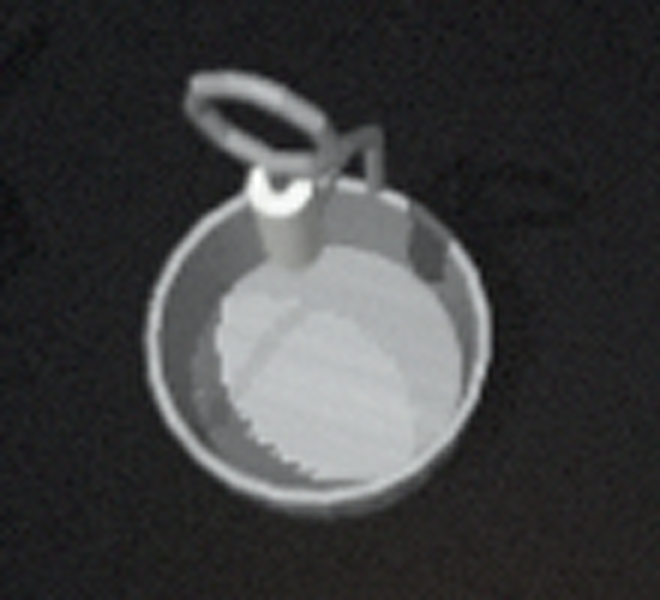

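```bash
cat > fitb.py <<'E'
from h import *
import json
from scipy.optimize import least_squares
L=[json.loads(l) for l in open('log.jsonl')]
j,p,q=L[-2]; c=cam('wrist',dict(tool_pos=p,tool_rot=q)); print(p)
W=lambda x,y:(240+x/6,140+y/6)
T=lambda x,y:(190+x/6.667,200+y/5)
t=cam('top')
obs=[(c,W(280,192),(0,0,.111)),(c,W(291,258),(0,0,.083)),(c,W(318,343),(0,0,.03)),(c,W(375,135),(.037,0,.052)),
(c,W(260,112),(0,0,.1345)),(c,W(192,100),(0,.0125,.1345)),(c,W(330,155),(0,-.0125,.1345)),
(t,T(181,175),(0,0,.03)),(t,T(155,160),(0,0,.1)),(t,T(95,152),(0,.0125,.14))]
def tr(p,X):
    a,b=np.cos(p[2]),np.sin(p[2]);return [p[0]+a*X[0]-b*X[1],p[1]+b*X[0]+a*X[1],X[2]]
def f(p): return np.concatenate([proj(cm,tr(p,X))[0]-uv for cm,uv,X in obs])
r=least_squares(f,[.5,.28,0],loss='soft_l1');print(r.x,np.degrees(r.x[2]));print(f(r.x).reshape(-1,2).round(2))
print('wrist rim',onz(c,*W(318,343),.03),'top rim',onz(t,*T(181,175),.03))
print('blue cup wrist',onz(c,331,352,.03),'top',onz(t,238,297,.03))
s=cam('scene'); print('blue scene',onz(s,312,217,.03),'loop',[onz(s,280+116/3.53,160+82/3.53,.135)])
E
python3 fitb.py
```

```text
[0.35913784768809637, 0.23877717761769793, 0.2952011618235496]
[ 0.49831603  0.29193596 -0.28039394] -16.065389323727764
[[-0.48 -1.14]
 [ 0.16 -2.39]
 [-0.49 -1.35]
 [-0.18  2.  ]
 [ 0.48  2.83]
 [ 0.58  0.63]
 [ 0.13 -0.11]
 [-0.14 -0.24]
 [-1.41  0.83]
 [ 0.1  -0.1 ]]
wrist rim [0.49652807 0.29106879 0.03      ] top rim [0.49760147 0.29148688 0.03      ]
blue cup wrist [0.30842495 0.22303745 0.03      ] top [0.31338575 0.22279167 0.03      ]
blue scene [0.32238942 0.20670854 0.03      ] loop [array([0.31334309, 0.22109568, 0.135     ])]
```

```bash
cat > kin.py <<'E'
from h import *
import json
from scipy.optimize import least_squares
Ry=lambda a:R.from_euler('y',a).as_matrix();Rz=lambda a:R.from_euler('z',a).as_matrix()
def fk(j,P,s4=1,s6=1,c6=0.):
    a1,e,d1,b2,L2,b3,L3,b5,d6=P
    A=Rz(j[0]);B=A@Ry(j[1]);C=A@Ry(j[1]+j[2]);D=C@Rz(s4*j[3])@Ry(j[4])
    p1=A@[a1,e,d1];p2=p1+B@[b2,0,L2];p3=p2+C@[b3,0,L3];p4=p3+D@[b5,0,d6]
    return p4,D@Rz(s6*j[5]+c6),(p1,p2,p3)
def fit(verbose=True):
    L=[json.loads(l) for l in open('log.jsonl')]
    best=None
    for s4 in(1,-1):
        f=lambda P:np.concatenate([np.concatenate([(fk(j,P,s4)[0]-p)*1000 for j,p,q in L]),(P-np.array([0.03,.074,.35,0,.4,0,.35,0,.25]))*1])
        r=least_squares(f,[0.03,.074,.35,0,.4,0,.35,0,.25])
        if verbose: print(s4,r.cost,r.x.round(4),np.abs(r.fun[:-9]).max())
        if best is None or r.cost<best[0]: best=(r.cost,s4,r.x)
    s4,P=best[1],best[2]
    o=[]
    for s6 in(1,-1):
        M=[fk(j,P,s4,s6)[1].T@q2R(q) for j,p,q in L]
        o.append((np.std([m for m in M],axis=0).max(),s6,np.median([np.arctan2(m[1,0],m[0,0]) for m in M])))
    o=min(o)
    if verbose: print(o)
    return P,s4,o[1],o[2]
if __name__=='__main__':
    fit()
E
python3 kin.py; python3 - <<'E'
from h import *
t=cam('top')
for n,u,v,z in(('black1',190,322,.03),('black2',177,226,.03),('ore_a',194,286,.02)):print(n,onz(t,u,v,z).round(3))
E
```

```text
1 0.045858360705016574 [0.     0.0742 0.238  0.     0.4264 0.0957 0.6099 0.     0.2795] 0.0005729879143934191
-1 3603.524749479168 [-0.0917  0.0701 -0.0633 -0.147   0.2002 -0.0867  0.6967 -0.1322 -0.0789] 48.88419095962732
(np.float64(2.925006077420776e-16), 1, np.float64(1.5707963267948963))
black1 [0.237 0.363 0.03 ]
black2 [0.522 0.413 0.03 ]
ore_a [0.343 0.358 0.02 ]
```

```bash
cat > ik.py <<'E'
from kin import *
P,s4,s6,c6=fit(False)
lo=np.array([-3.01,-1.01,.06,-1.02,.09,-3.14]);hi=np.array([3.01,2.22,2.58,4.17,2.62,3.14])
def FK(j): return fk(j,P,s4,s6,c6)
def IK(pos,Rt,seeds=30,rng=np.random.default_rng(0)):
    out=[]
    for k in range(seeds):
        x0=lo+(hi-lo)*rng.random(6)
        def f(j):
            p,M,_=FK(j);return np.concatenate([(p-pos)*5,R.from_matrix(M.T@Rt).as_rotvec()])
        r=least_squares(f,x0,bounds=(lo,hi))
        if r.cost<1e-8 and not any(np.abs(r.x-o).max()<.02 for o in out): out.append(r.x)
    return out
def show(j):
    p,M,(a,b,c)=FK(j); print('   j',j.round(2),'margin',np.minimum(j-lo,hi-j).min().round(2),'elbow',b.round(2),'wristc',c.round(3))
E
python3 - <<'E'
from ik import *
by=-16.;bal=np.array([.614,.037]);ba=-4.86
for t in(20,30,40):
  for off in(-30,0,30):
    for n,c,az in(('pick',[.4975,.2915,.097],by+off),('hang',[bal[0],bal[1],.205],ba+off)):
        M=tilt(az,t);print(n,t,off)
        for j in IK(np.array(c)+.019*M[:,2],M,12):show(j)
E
```

```text
pick 20 -30
hang 20 -30
pick 20 0
hang 20 0
   j [-0.04 -0.35  2.35  3.55  0.1  -1.96] margin 0.01 elbow [-0.14  0.08  0.64] wristc [0.37  0.058 0.294]
pick 20 30
   j [ 0.51 -0.13  2.42  3.77  0.44 -2.06] margin 0.16 elbow [-0.08  0.04  0.66] wristc [0.26  0.232 0.186]
hang 20 30
   j [-0.36 -0.27  2.3   1.55  0.74 -0.3 ] margin 0.28 elbow [-0.08  0.11  0.65] wristc [ 0.392 -0.067  0.294]
pick 30 -30
hang 30 -30
pick 30 0
hang 30 0
   j [-0.05 -0.37  2.29 -0.19  0.17  1.78] margin 0.08 elbow [-0.15  0.08  0.64] wristc [0.389 0.056 0.335]
pick 30 30
hang 30 30
   j [-0.32 -0.3   2.24  1.19  0.7   0.04] margin 0.34 elbow [-0.1   0.11  0.65] wristc [ 0.41  -0.059  0.335]
pick 40 -30
   j [ 0.75  0.19  1.91 -0.95  1.23 -2.73] margin 0.07 elbow [0.01 0.11 0.66] wristc [0.359 0.435 0.264]
hang 40 -30
   j [ 0.17 -0.19  2.08 -0.89  0.76  2.86] margin 0.13 elbow [-0.09  0.06  0.66] wristc [0.45  0.151 0.372]
pick 40 0
hang 40 0
   j [-0.05 -0.35  2.21 -0.07  0.41  1.66] margin 0.32 elbow [-0.14  0.08  0.64] wristc [0.415 0.054 0.372]
pick 40 30
   j [ 0.48 -0.23  2.33 -0.78  0.26  2.49] margin 0.17 elbow [-0.12  0.02  0.65] wristc [0.304 0.243 0.264]
hang 40 30
   j [-0.28 -0.29  2.17  0.85  0.73  0.35] margin 0.41 elbow [-0.1   0.11  0.65] wristc [ 0.433 -0.048  0.372]
```

```bash
python3 - <<'E'
from ik import *
by=-16.;bal=np.array([.614,.037]);ba=-4.86
for t in(25,32,40,48):
  for off in(-60,0,20,40,55,70):
    for n,c,az in(('pick',[.4975,.2915,.097],by+off),('hang',[bal[0],bal[1],.205],ba+off)):
        M=tilt(az,t);s=IK(np.array(c)+.019*M[:,2],M,40)
        print(n,t,off,len(s))
        for j in s:show(j)
E
```

```text
pick 25 -60 1
   j [ 0.76  0.51  1.61 -0.92  1.73 -2.42] margin 0.1 elbow [0.1  0.2  0.61] wristc [0.44  0.521 0.207]
hang 25 -60 0
pick 25 0 0
hang 25 0 0
pick 25 20 0
hang 25 20 1
   j [-0.26 -0.35  2.32  1.38  0.48 -0.02] margin 0.26 elbow [-0.12  0.11  0.64] wristc [ 0.386 -0.025  0.315]
pick 25 40 1
   j [ 0.39 -0.21  2.44  3.01  0.22 -1.46] margin 0.13 elbow [-0.11  0.03  0.65] wristc [0.282 0.195 0.207]
hang 25 40 1
   j [-0.4  -0.21  2.21  1.33  0.92 -0.22] margin 0.37 elbow [-0.05  0.1   0.65] wristc [ 0.421 -0.099  0.315]
pick 25 55 1
   j [ 0.21 -0.21  2.43  1.94  0.46 -0.62] margin 0.15 elbow [-0.1   0.05  0.66] wristc [0.314 0.143 0.207]
hang 25 55 1
   j [-0.46 -0.07  2.09  1.25  1.19 -0.33] margin 0.49 elbow [0.   0.08 0.66] wristc [ 0.463 -0.144  0.315]
pick 25 70 1
   j [ 0.07 -0.13  2.37  1.62  0.77 -0.53] margin 0.21 elbow [-0.06  0.07  0.66] wristc [0.359 0.1   0.207]
hang 25 70 1
   j [-0.47  0.07  1.95  1.16  1.42 -0.42] margin 0.63 elbow [0.06 0.05 0.66] wristc [ 0.515 -0.177  0.315]
pick 32 -60 1
   j [ 0.74  0.45  1.64 -0.85  1.66 -2.44] margin 0.17 elbow [0.
[... 2941 characters left out ...]
25  2.29  0.05  0.37  1.51] margin 0.28 elbow [-0.12  0.03  0.65] wristc [0.338 0.221 0.291]
hang 48 40 1
   j [-0.29 -0.22  2.06  0.72  0.93  0.34] margin 0.52 elbow [-0.07  0.1   0.65] wristc [ 0.471 -0.063  0.399]
pick 48 55 1
   j [ 0.28 -0.24  2.28  0.6   0.48  0.73] margin 0.3 elbow [-0.12  0.04  0.65] wristc [0.362 0.182 0.291]
hang 48 55 1
   j [-0.34 -0.12  1.98  0.77  1.12  0.07] margin 0.6 elbow [-0.03  0.09  0.66] wristc [ 0.502 -0.097  0.399]
pick 48 70 1
   j [ 0.19 -0.19  2.24  0.81  0.68  0.28] margin 0.34 elbow [-0.09  0.06  0.66] wristc [0.395 0.15  0.291]
hang 48 70 1
   j [-0.35 -0.02  1.88  0.76  1.3  -0.14] margin 0.7 elbow [0.02 0.07 0.66] wristc [ 0.541 -0.121  0.399]
```

```bash
python3 - <<'E'
from ik import *
for p,az,t in(([.40,.20,.25],30,52),([.422,.2235,.134],42,45),([.49,.285,.042],42,45)):
    M=tilt(az,t)
    for j in IK(np.array(p),M,40):show(j)
E
python3 dt.py .40 .20 .25 30 52
```

```text
j [ 0.15 -0.97  2.4   0.25  1.1   1.16] margin 0.04 elbow [-0.36  0.02  0.48] wristc [0.251 0.114 0.47 ]
   j [ 0.06 -0.78  2.54  0.64  0.83  0.59] margin 0.04 elbow [-0.3   0.06  0.54] wristc [0.275 0.091 0.332]
   j [ 0.22 -0.21  2.36  0.94  0.44  0.3 ] margin 0.22 elbow [-0.1   0.05  0.66] wristc [0.343 0.153 0.24 ]
7.65 [0.3604 0.2383 0.2976] [ 0.551 -0.817  2.216 -0.226  1.273  2.039] [-0.04 -0.47 -0.36] 0.239
tilt 60.17 az 6.07 y az -84.35 yz -0.0042
(array([0.0073, 0.0422, 0.0589]), array([ 13.4 ,   8.  , -20.36]))
```

```bash
python3 - <<'E'
from ik import *
for p,az,t in(([.45,.25,.28],25,55),([.455,.254,.22],42,48),([.455,.254,.1],42,45),([.455,.254,.075],42,45),([.455,.254,.2],42,33),([.455,.254,.15],42,33),([.46,.25,.1],42,33)):
    M=tilt(az,t);print(p,t)
    for j in IK(np.array(p),M,40):show(j)
E
python3 dt.py .45 .25 .28 25 55
```

```text
[0.45, 0.25, 0.28] 55
   j [ 0.33 -0.68  2.19  0.07  1.02  1.44] margin 0.33 elbow [-0.28 -0.02  0.57] wristc [0.305 0.182 0.509]
[0.455, 0.254, 0.22] 48
   j [ 0.17 -0.68  2.33  0.47  0.9   0.82] margin 0.25 elbow [-0.28  0.03  0.57] wristc [0.316 0.129 0.428]
[0.455, 0.254, 0.1] 45
   j [ 0.15 -0.52  2.46  0.72  0.63  0.52] margin 0.12 elbow [-0.22  0.04  0.61] wristc [0.308 0.122 0.298]
[0.455, 0.254, 0.075] 45
   j [ 0.15 -0.45  2.47  0.79  0.58  0.43] margin 0.11 elbow [-0.2   0.05  0.62] wristc [0.308 0.122 0.273]
[0.455, 0.254, 0.2] 33
   j [ 0.08 -0.78  2.51  0.86  0.73  0.46] margin 0.07 elbow [-0.31  0.05  0.54] wristc [0.281 0.097 0.352]
[0.455, 0.254, 0.15] 33
   j [ 0.08 -0.68  2.54  0.99  0.65  0.29] margin 0.04 elbow [-0.27  0.05  0.57] wristc [0.281 0.097 0.302]
[0.46, 0.25, 0.1] 33
   j [ 0.07 -0.53  2.55  1.2   0.59  0.03] margin 0.03 elbow [-0.22  0.06  0.61] wristc [0.286 0.093 0.252]
7.65 [0.3604 0.2383 0.2976] [ 0.551 -0.817  2.216 -0.226  1.273  2.039] [-0.04 -0.47 -0.36] 0.239
tilt 60.17 az 6.07 y az -84.35 yz -0.0042
(array([ 0.0695, -0.0028,  0.0602]), array([ 10.17,   5.08, -16.47]))
```

Call:
apply_moves --commands '[{"linear": [0.01,0,0.008],"delta_rot": [1,0.5,-2],"fingers": 255},{"linear": [0.02,0,0.017],"delta_rot": [3,1.5,-5],"fingers": 255},{"linear": [0.035,0,0.03],"delta_rot": [5,2.5,-8],"fingers": 255},{"linear": [0.05,0,0.043],"delta_rot": [7,3.5,-11],"fingers": 255},{"linear": [0.06,-0.002,0.052],"delta_rot": [9,4.5,-14],"fingers": 255},{"linear": [0.07,-0.003,0.06],"delta_rot": [10,5,-16.5],"fingers": 255},{"linear": [0.07,-0.003,0.06],"delta_rot": [10,5,-16.5],"fingers": 255},{"linear": [0.07,-0.003,0.06],"delta_rot": [10,5,-16.5],"fingers": 255}]'

```text
time: 8.45
tool_pos: [0.4525, 0.2489, 0.2835]
tool_rot: [-0.063, 0.931, 0.204, 0.295]
contact_force: [-0.5, 0.4, -0.8]
gripper_width: 0.24
```

```bash
python3 dt.py .455 .254 .2 42 47;  python3 - <<'E'
from h import *
s=log();im=eyes.grab_frame('wrist')[:,:,::-1];cv2.imwrite('pics/w7.png',im);c=cam('wrist',s);print(s['tool_pos'])
B=(.4978,.2915,np.radians(-16))
for X in((0,0,.111),(0,0,.083),(0,0,.03),(.037,0,.052),(0,.0125,.1345),(0,-.0125,.1345)):
    a,b=np.cos(B[2]),np.sin(B[2]);print(X,proj(c,[B[0]+a*X[0]-b*X[1],B[1]+b*X[0]+a*X[1],X[2]]).round(1))
cv2.imwrite('pics/c7.png',cv2.resize(im[60:300,200:520],(800,600),interpolation=2))
E
```

```text
8.45 [0.4525 0.2489 0.2835] [ 0.327 -0.673  2.185  0.067  1.021  1.451] [-0.51  0.43 -0.8 ] 0.24
tilt 54.91 az 24.45 y az -65.38 yz 0.0021
(array([-0.0443, -0.0038,  0.0708]), array([ 11.05,   7.87, -13.43]))
[0.45245668 0.24887378 0.28346459]
(0, 0, 0.111) [[301.4 262.7]]
(0, 0, 0.083) [[302.8 268.8]]
(0, 0, 0.03) [[304.9 278.3]]
(0.037, 0, 0.052) [[324.7 251.4]]
(0, 0.0125, 0.1345) [[290.2 248.4]]
(0, -0.0125, 0.1345) [[310.2 265.3]]
```

View pics/c7.png

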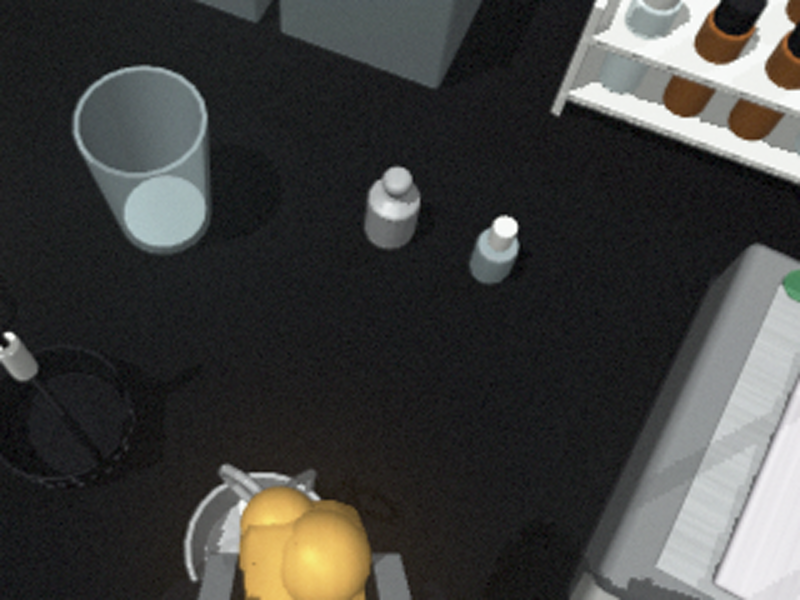

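Call:
apply_moves --commands '[{"linear": [-0.005,0,0.008],"delta_rot": [1,1,-1.5],"fingers": 255},{"linear": [-0.012,-0.001,0.02],"delta_rot": [3,2,-4],"fingers": 255},{"linear": [-0.02,-0.002,0.034],"delta_rot": [5,4,-7],"fingers": 255},{"linear": [-0.03,-0.003,0.049],"delta_rot": [8,6,-10],"fingers": 255},{"linear": [-0.038,-0.004,0.061],"delta_rot": [10,7,-12],"fingers": 255},{"linear": [-0.044,-0.004,0.071],"delta_rot": [11,8,-13.5],"fingers": 255},{"linear": [-0.044,-0.004,0.071],"delta_rot": [11,8,-13.5],"fingers": 255},{"linear": [-0.044,-0.004,0.071],"delta_rot": [11,8,-13.5],"fingers": 255}]'

```text
time: 9.3
tool_pos: [0.4545, 0.2555, 0.1998]
tool_rot: [-0.131, 0.868, 0.335, 0.343]
contact_force: [0.6, 0.4, 0.0]
gripper_width: 0.238
```

```bash
python3 dt.py .455 .254 .08 42 45
```

```text
9.3 [0.4545 0.2555 0.1998] [ 0.166 -0.669  2.361  0.512  0.85   0.777] [0.58 0.41 0.03] 0.238
tilt 46.87 az 42.04 y az -47.83 yz 0.002
(array([-0.0823,  0.0012,  0.087 ]), array([-0.03,  1.87,  0.2 ]))
```

Call:
apply_moves --commands '[{"linear": [-0.01,0,0.01],"delta_rot": [0,0,0],"fingers": 255},{"linear": [-0.025,0,0.026],"delta_rot": [0,0.5,0],"fingers": 255},{"linear": [-0.042,0,0.044],"delta_rot": [0,1,0],"fingers": 255},{"linear": [-0.058,0.001,0.062],"delta_rot": [0,1.5,0],"fingers": 255},{"linear": [-0.072,0.001,0.077],"delta_rot": [0,2,0],"fingers": 255},{"linear": [-0.082,0.001,0.087],"delta_rot": [0,2,0],"fingers": 255},{"linear": [-0.082,0.001,0.087],"delta_rot": [0,2,0],"fingers": 255},{"linear": [-0.082,0.001,0.087],"delta_rot": [0,2,0],"fingers": 255}]'

```text
time: 10.1
tool_pos: [0.4552, 0.2545, 0.0798]
tool_rot: [-0.137, 0.861, 0.333, 0.358]
contact_force: [0.8, -0.7, -0.9]
gripper_width: 0.239
```

```bash
python3 - <<'E'
from h import *
s=log();im=eyes.grab_frame('wrist')[:,:,::-1];cv2.imwrite('pics/w8.png',im);c=cam('wrist',s);print(s['tool_pos'])
B=(.4978,.2915,np.radians(-16))
for X in((0,0,.111),(0,0,.083),(0,0,.03),(.037,0,.052),(0,.0125,.1345),(0,-.0125,.1345)):
    a,b=np.cos(B[2]),np.sin(B[2]);print(X,proj(c,[B[0]+a*X[0]-b*X[1],B[1]+b*X[0]+a*X[1],X[2]]).round(1))
E
python3 dt.py .489 .284 .043 42 45
```

```text
[0.45516711 0.25452042 0.07983341]
(0, 0, 0.111) [[325.5 160.9]]
(0, 0, 0.083) [[324.8 195.7]]
(0, 0, 0.03) [[323.9 241. ]]
(0.037, 0, 0.052) [[373.  198.4]]
(0, 0.0125, 0.1345) [[310.4 103.7]]
(0, -0.0125, 0.1345) [[343.5 142. ]]
10.15 [0.4557 0.2546 0.0808] [ 0.15  -0.465  2.466  0.783  0.588  0.44 ] [ 0.25 -0.06 -0.46] 0.242
tilt 44.8 az 42.05 y az -47.79 yz 0.0029
(array([0.0045, 0.0004, 0.0581]), array([-0.03, -0.2 ,  0.26]))
```

View pics/w8.png

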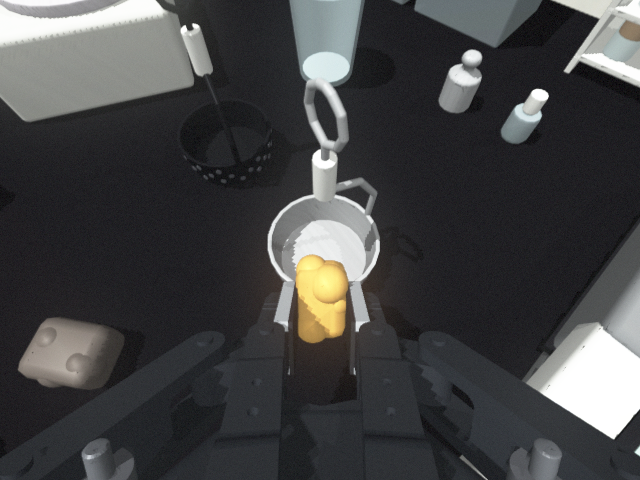

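Call:
apply_moves --commands '[{"linear": [0.001,0,0.008],"delta_rot": [0,0,0],"fingers": 255},{"linear": [0.002,0,0.018],"delta_rot": [0,0,0],"fingers": 255},{"linear": [0.003,0,0.03],"delta_rot": [0,0,0],"fingers": 255},{"linear": [0.004,0,0.042],"delta_rot": [0,0,0],"fingers": 255},{"linear": [0.004,0,0.051],"delta_rot": [0,0,0],"fingers": 255},{"linear": [0.004,0,0.057],"delta_rot": [0,0,0],"fingers": 255},{"linear": [0.004,0,0.057],"delta_rot": [0,0,0],"fingers": 255},{"linear": [0.004,0,0.057],"delta_rot": [0,0,0],"fingers": 255}]'

```text
time: 10.95
tool_pos: [0.4874, 0.2833, 0.0428]
tool_rot: [-0.137, 0.861, 0.333, 0.359]
contact_force: [-0.4, -0.3, -1.5]
gripper_width: 0.236
```

```bash
python3 - <<'E'
from h import *
s=log();im=eyes.grab_frame('wrist')[:,:,::-1];cv2.imwrite('pics/w9.png',im)
im=eyes.grab_frame('scene')[:,:,::-1];cv2.imwrite('pics/s9.png',cv2.resize(im[130:290,300:460],(600,600),interpolation=2))
E
python3 dt.py .489 .284 .043 42 45
```

```text
11.05 [0.4873 0.2832 0.0428] [ 0.216 -0.221  2.371  0.949  0.447  0.286] [-0.42 -0.26 -0.61] 0.243
tilt 44.83 az 42.06 y az -47.8 yz 0.0024
(array([0.0014, 0.0006, 0.0011]), array([-0.04, -0.17,  0.24]))
```

View pics/w9.png

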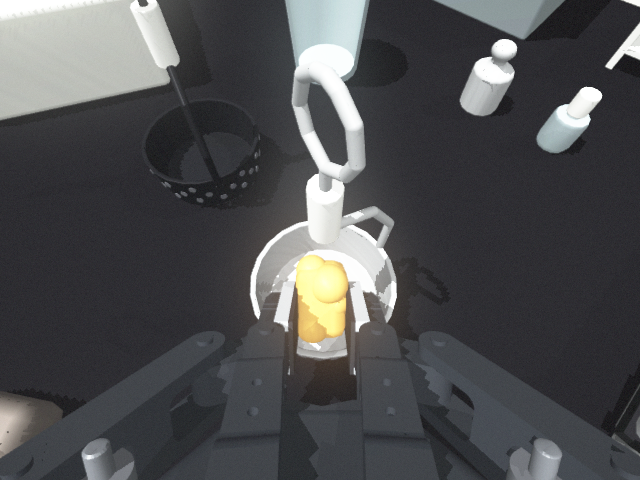

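View pics/s9.png

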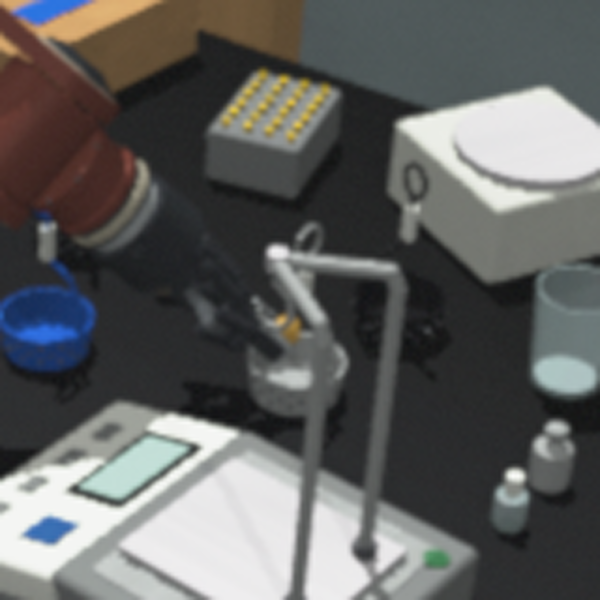

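Call:
apply_moves --commands '[{"linear": [0,0,0.002],"delta_rot": [0,0,0],"fingers": 200},{"linear": [0,0,0.002],"delta_rot": [0,0,0],"fingers": 190},{"linear": [0,0,0.002],"delta_rot": [0,0,0],"fingers": 180},{"linear": [0,0,0.002],"delta_rot": [0,0,0],"fingers": 165},{"linear": [0,0,0.002],"delta_rot": [0,0,0],"fingers": 150},{"linear": [0,0,0.002],"delta_rot": [0,0,0],"fingers": 140},{"linear": [0,0,0.002],"delta_rot": [0,0,0],"fingers": 140},{"linear": [0,0,0.002],"delta_rot": [0,0,0],"fingers": 140}]'

```text
time: 11.85
tool_pos: [0.4881, 0.2842, 0.0407]
tool_rot: [-0.137, 0.861, 0.333, 0.358]
contact_force: [0.7, 0.5, 0.5]
gripper_width: 0.454
```

```bash
python3 - <<'E'
from h import *
s=log();im=eyes.grab_frame('wrist')[:,:,::-1];cv2.imwrite('pics/w10.png',im)
E
python3 dt.py .455 .254 .08 42 45
```

```text
11.9 [0.4881 0.2842 0.0406] [ 0.218 -0.211  2.368  0.956  0.443  0.279] [-0.01 -0.55  0.21] 0.447
tilt 44.89 az 42.1 y az -47.8 yz 0.0018
(array([-0.0037,  0.0002, -0.0595]), array([-0.07, -0.11,  0.21]))
```

View pics/w10.png

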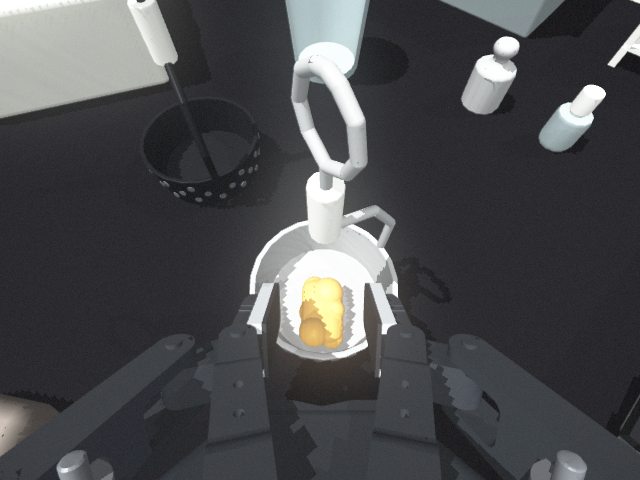

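```bash
python3 - <<'E'
from ik import *
sl=np.array([.4978,.2915,.100])
for t in (33,37):
  M=tilt(42,t)
  for b in(-.045,0.016-0,):
    p=sl+M[:,2]*(b if b>0 else .016+b);print(t,p.round(4))
    for j in IK(p,M,30):show(j)
M=tilt(42,42)
for j in IK(np.array([.463,.261,.075]),M,30):show(j)
E
python3 dt.py .463 .261 .085 42 40
```

```text
33 [0.4797 0.2752 0.1158]
   j [ 0.14 -0.45  2.48  1.19  0.53  0.08] margin 0.1 elbow [-0.2   0.05  0.62] wristc [0.306 0.118 0.268]
33 [0.5078 0.3005 0.0913]
   j [ 0.2  -0.26  2.39  1.4   0.45 -0.12] margin 0.19 elbow [-0.12  0.05  0.65] wristc [0.334 0.144 0.244]
37 [0.4806 0.276  0.1175]
   j [ 0.16 -0.45  2.44  1.    0.54  0.27] margin 0.14 elbow [-0.2   0.04  0.62] wristc [0.315 0.127 0.286]
37 [0.5073 0.3001 0.0904]
   j [ 0.22 -0.27  2.37  1.17  0.44  0.11] margin 0.21 elbow [-0.13  0.05  0.65] wristc [0.341 0.151 0.259]
   j [ 0.15 -0.42  2.47  0.92  0.54  0.31] margin 0.11 elbow [-0.18  0.05  0.63] wristc [0.309 0.122 0.262]
11.9 [0.4881 0.2842 0.0406] [ 0.218 -0.211  2.368  0.956  0.443  0.279] [-0.01 -0.55  0.21] 0.447
tilt 44.89 az 42.1 y az -47.8 yz 0.0018
(array([ 0.0073,  0.0004, -0.0555]), array([-0.08,  4.89,  0.21]))
```

Call:
apply_moves --commands '[{"linear": [0,0,-0.008],"delta_rot": [0,0,0],"fingers": 140},{"linear": [0,0,-0.02],"delta_rot": [0,0,0],"fingers": 140},{"linear": [0,0,-0.033],"delta_rot": [0,0,0],"fingers": 140},{"linear": [0.003,0,-0.045],"delta_rot": [0,1,0],"fingers": 140},{"linear": [0.006,0,-0.053],"delta_rot": [0,3,0],"fingers": 140},{"linear": [0.01,0,-0.055],"delta_rot": [0,5,0],"fingers": 140},{"linear": [0.012,0,-0.055],"delta_rot": [0,7,0],"fingers": 140},{"linear": [0.012,0,-0.055],"delta_rot": [0,7,0],"fingers": 140}]'

```text
time: 12.7
tool_pos: [0.4648, 0.2634, 0.0871]
tool_rot: [-0.157, 0.838, 0.323, 0.41]
contact_force: [0.0, -0.0, 0.1]
gripper_width: 0.449
```

```bash
python3 dt.py .4801 .2756 .117 42 35
```

```text
12.7 [0.4648 0.2634 0.0871] [ 0.134 -0.449  2.493  1.059  0.537  0.179] [ 0.01 -0.04  0.08] 0.449
tilt 37.94 az 42.12 y az -47.83 yz 0.001
(array([ 0.0356,  0.0013, -0.003 ]), array([-0.1 ,  2.94,  0.14]))
```

Call:
apply_moves --commands '[{"linear": [0.005,0,-0.002],"delta_rot": [0,0.5,0],"fingers": 130},{"linear": [0.012,0,-0.003],"delta_rot": [0,1,0],"fingers": 130},{"linear": [0.02,0.001,-0.003],"delta_rot": [0,1.5,0],"fingers": 130},{"linear": [0.028,0.001,-0.003],"delta_rot": [0,2.3,0],"fingers": 130},{"linear": [0.034,0.001,-0.003],"delta_rot": [0,3,0],"fingers": 130},{"linear": [0.036,0.001,-0.003],"delta_rot": [0,3,0],"fingers": 130},{"linear": [0.036,0.001,-0.003],"delta_rot": [0,3,0],"fingers": 130},{"linear": [0.036,0.001,-0.003],"delta_rot": [0,3,0],"fingers": 130}]'

```text
time: 13.5
tool_pos: [0.4805, 0.2763, 0.1179]
tool_rot: [-0.166, 0.827, 0.32, 0.432]
contact_force: [-0.4, 0.0, 0.4]
gripper_width: 0.488
```

```bash
cat > chk.py <<'E'
import sys
from h import *
s=log();im=eyes.grab_frame('wrist')[:,:,::-1];cv2.imwrite(sys.argv[1],im);c=cam('wrist',s)
B=(.4978,.2915,np.radians(-16))
for X in((0,0,.111),(0,0,.083),(0,0,.03),(.037,0,.052),(0,.0125,.1345),(0,-.0125,.1345)):
    a,b=np.cos(B[2]),np.sin(B[2]);print(X,proj(c,[B[0]+a*X[0]-b*X[1],B[1]+b*X[0]+a*X[1],X[2]]).round(1))
E
python3 chk.py pics/w11.png
python3 dt.py .5076 .3003 .0908 42 35
```

```text
(0, 0, 0.111) [[323.2 266.5]]
(0, 0, 0.083) [[322.8 292.5]]
(0, 0, 0.03) [[322.4 328.8]]
(0.037, 0, 0.052) [[367.8 289.3]]
(0, 0.0125, 0.1345) [[309.9 221.9]]
(0, -0.0125, 0.1345) [[338.2 257.9]]
13.55 [0.4805 0.2763 0.1178] [ 0.152 -0.456  2.46   1.096  0.533  0.174] [-0.22 -0.44 -0.3 ] 0.492
tilt 34.92 az 42.14 y az -47.8 yz 0.0016
(array([-0.0014,  0.0004,  0.0452]), array([-0.12, -0.08,  0.19]))
```

View pics/w11.png

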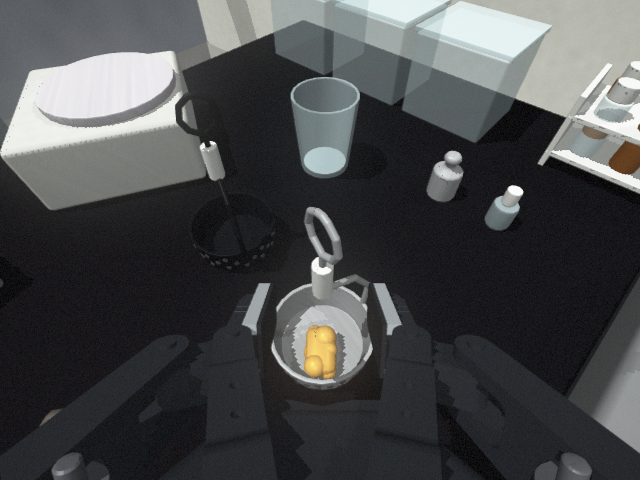

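Call:
apply_moves --commands '[{"linear": [0,0,0.006],"delta_rot": [0,0,0],"fingers": 130},{"linear": [-0.001,0,0.014],"delta_rot": [0,0,0],"fingers": 130},{"linear": [-0.001,0,0.023],"delta_rot": [0,0,0],"fingers": 130},{"linear": [-0.001,0,0.032],"delta_rot": [0,0,0],"fingers": 130},{"linear": [-0.001,0,0.04],"delta_rot": [0,0,0],"fingers": 130},{"linear": [-0.001,0,0.045],"delta_rot": [0,0,0],"fingers": 130},{"linear": [-0.001,0,0.045],"delta_rot": [0,0,0],"fingers": 130},{"linear": [-0.001,0,0.045],"delta_rot": [0,0,0],"fingers": 130}]'

```text
time: 14.35
tool_pos: [0.5075, 0.3007, 0.0914]
tool_rot: [-0.166, 0.827, 0.32, 0.432]
contact_force: [-0.3, 0.2, -0.3]
gripper_width: 0.491
```

```bash
python3 chk.py pics/w12.png
python3 dt.py .5076 .3003 .0908 42 35
```

```text
(0, 0, 0.111) [[323.7 307.2]]
(0, 0, 0.083) [[323.2 334.7]]
(0, 0, 0.03) [[322.6 370.1]]
(0.037, 0, 0.052) [[378.1 322.9]]
(0, 0.0125, 0.1345) [[305.9 250.9]]
(0, -0.0125, 0.1345) [[344.8 304.4]]
14.4 [0.5076 0.3006 0.0916] [ 0.207 -0.264  2.38   1.285  0.445 -0.009] [-0.15  0.47  0.1 ] 0.489
tilt 34.89 az 42.12 y az -47.8 yz 0.0019
(array([-0.0008,  0.0002,  0.0003]), array([-0.1 , -0.11,  0.2 ]))
```

View pics/w12.png

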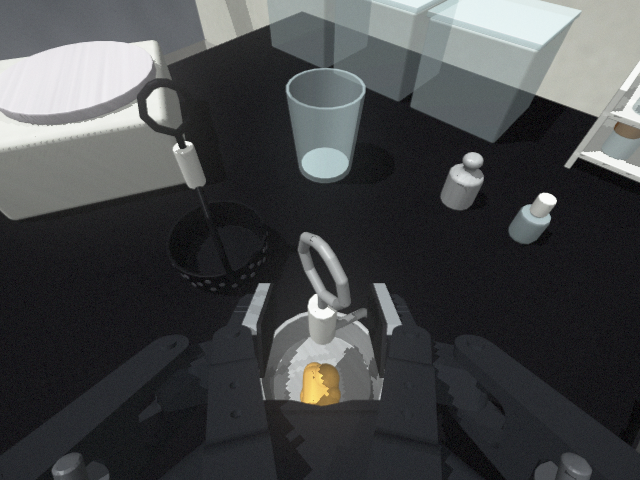

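Call:
apply_moves --commands '[{"linear": [0,0,0],"delta_rot": [0,0,0],"fingers": 160},{"linear": [0,0,0],"delta_rot": [0,0,0],"fingers": 185},{"linear": [0,0,0],"delta_rot": [0,0,0],"fingers": 205},{"linear": [0,0,0],"delta_rot": [0,0,0],"fingers": 255},{"linear": [0,0,0],"delta_rot": [0,0,0],"fingers": 255},{"linear": [0,0,0],"delta_rot": [0,0,0],"fingers": 255},{"linear": [0,0,0],"delta_rot": [0,0,0],"fingers": 255},{"linear": [0,0,0],"delta_rot": [0,0,0],"fingers": 255}]'

```text
time: 15.2
tool_pos: [0.5079, 0.3007, 0.092]
tool_rot: [-0.166, 0.827, 0.319, 0.432]
contact_force: [-0.8, -1.2, 2.2]
gripper_width: 0.117
```

```bash
python3 chk.py pics/w13.png
python3 dt.py .5076 .3003 .1908 42 35
```

```text
(0, 0, 0.111) [[323.  308.5]]
(0, 0, 0.083) [[322.6 335.8]]
(0, 0, 0.03) [[322.1 371. ]]
(0.037, 0, 0.052) [[377.5 323.8]]
(0, 0.0125, 0.1345) [[305.2 252.4]]
(0, -0.0125, 0.1345) [[343.9 305.9]]
15.25 [0.5079 0.3006 0.0919] [ 0.207 -0.264  2.38   1.285  0.445 -0.009] [-0.54 -1.33  2.01] 0.115
tilt 34.86 az 42.1 y az -47.82 yz 0.002
(array([ 0.0809,  0.0002, -0.0569]), array([-0.08, -0.14,  0.2 ]))
```

View pics/w13.png

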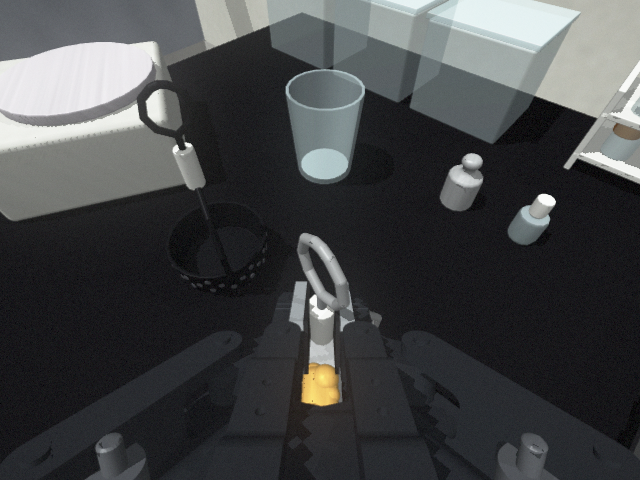

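```bash
python3 - <<'E'
from ik import *
for p,az in(([.508,.301,.217],42),([.515,.24,.22],45),([.53,.15,.22],50),([.535,.06,.22],53),([.56,.055,.215],53),([.622,.047,.2],53)):
    M=tilt(az,35)
    for j in IK(np.array(p),M,30):show(j)
E
python3 dt.py .515 .29 .217 42 35
```

```text
j [ 0.21 -0.52  2.32  0.8   0.61  0.55] margin 0.26 elbow [-0.22  0.03  0.61] wristc [0.338 0.148 0.377]
   j [ 0.01 -0.55  2.33  0.92  0.81  0.32] margin 0.25 elbow [-0.22  0.07  0.6 ] wristc [0.353 0.078 0.38 ]
   j [-0.26 -0.47  2.28  1.    1.08  0.05] margin 0.3 elbow [-0.17  0.12  0.62] wristc [ 0.383 -0.025  0.38 ]
   j [-0.48 -0.37  2.21  1.    1.28 -0.13] margin 0.37 elbow [-0.1   0.14  0.64] wristc [ 0.397 -0.123  0.38 ]
   j [-0.46 -0.28  2.16  1.01  1.25 -0.15] margin 0.42 elbow [-0.07  0.12  0.65] wristc [ 0.422 -0.128  0.375]
   j [-0.42 -0.1   2.02  1.03  1.19 -0.18] margin 0.56 elbow [-0.01  0.08  0.66] wristc [ 0.484 -0.136  0.36 ]
15.25 [0.5079 0.3006 0.0919] [ 0.207 -0.264  2.38   1.285  0.445 -0.009] [-0.54 -1.33  2.01] 0.115
tilt 34.86 az 42.1 y az -47.82 yz 0.002
(array([ 0.1015,  0.0129, -0.073 ]), array([-0.08, -0.14,  0.2 ]))
```

Call:
apply_moves --commands '[{"linear": [0.004,0,-0.0028],"delta_rot": [0,0,0],"fingers": 255},{"linear": [0.013,0,-0.0091],"delta_rot": [0,0,0],"fingers": 255},{"linear": [0.027,0,-0.0189],"delta_rot": [0,0,0],"fingers": 255},{"linear": [0.043,0,-0.0301],"delta_rot": [0,0,0],"fingers": 255},{"linear": [0.06,0,-0.042],"delta_rot": [0,0,0],"fingers": 255},{"linear": [0.077,0,-0.0539],"delta_rot": [0,0,0],"fingers": 255},{"linear": [0.091,0,-0.0637],"delta_rot": [0,0,0],"fingers": 255},{"linear": [0.1,0,-0.07],"delta_rot": [0,0,0],"fingers": 255}]'

```text
time: 16.05
tool_pos: [0.5069, 0.3007, 0.2144]
tool_rot: [-0.166, 0.827, 0.32, 0.432]
contact_force: [1.0, 1.1, -1.4]
gripper_width: 0.116
```

```bash
python3 - <<'E'
from h import *
s=log();im=eyes.grab_frame('wrist')[:,:,::-1];cv2.imwrite('pics/w14.png',im)
im=eyes.grab_frame('scene')[:,:,::-1];cv2.imwrite('pics/s14.png',cv2.resize(im[130:290,300:460],(600,600),interpolation=2))
E
python3 dt.py .525 .2 .217 46 35
```

```text
16.15 [0.5076 0.3008 0.2154] [ 0.208 -0.518  2.321  0.812  0.605  0.532] [-0.76  0.47 -0.78] 0.117
tilt 34.79 az 42.09 y az -47.78 yz 0.0034
(array([-0.0302,  0.0864, -0.0458]), array([ 3.21, -0.21, -2.  ]))
```

View pics/w14.png

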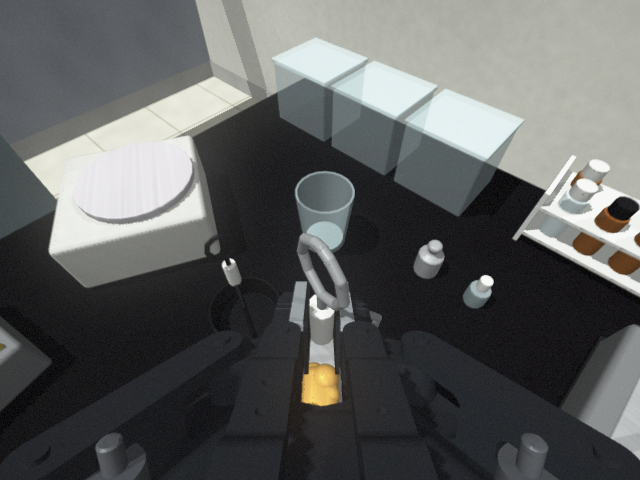

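View pics/s14.png

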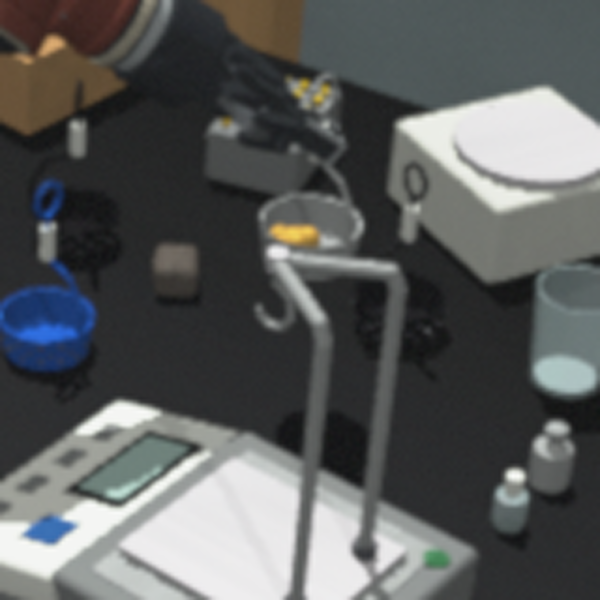

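```bash
python3 - <<'E'
import cv2
a=cv2.imread('pics/w14.png');cv2.imwrite('pics/c14.png',cv2.resize(a[220:360,270:390],(514,600),interpolation=2))
a=cv2.imread('pics/s14.png')
E
```

```text
(no output)
```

View pics/c14.png

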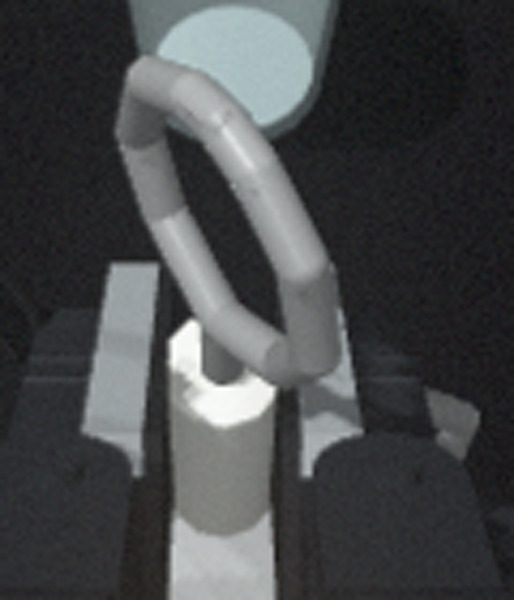

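```bash
cat > fitl.py <<'E'
from h import *
import json
from scipy.optimize import least_squares
L=[json.loads(l) for l in open('log.jsonl')]
j,p,q=L[-2]; M=q2R(q);p=np.array(p); c=cam('wrist',dict(tool_pos=p,tool_rot=q)); print(p)
W=lambda a:np.array([(270+x/4.283,220+y/4.286) for x,y in a])
pts=W([(140,72),(172,80),(225,125),(262,180),(290,235),(315,300),(318,350),(285,365),(245,340),(200,280),(170,225),(150,170),(135,120)])
sl=W([(222,372),(222,525)])
th=np.linspace(0,2*np.pi,200)
ell=np.c_[0*th,.0125*np.sin(th),.1345+.0145*np.cos(th)]
def tr(P,X):
    Rm=R.from_euler('z',P[3]).as_matrix();return np.atleast_2d(X)@Rm.T+P[:3]
def f(P):
    e=proj(c,tr(P,ell)); d=[ (e[np.argmin(((e-u)**2).sum(1))]-u) for u in pts]
    g=proj(c,tr(P,[[0,0,.111],[0,0,.083]]))-sl
    return np.concatenate([np.ravel(d),np.ravel(g)])
P0=[.4978,.2915,.1225,np.radians(-16)]
for fixz in(0,1):
    if fixz: r=least_squares(lambda P:f([P[0],P[1],.1225,P[2]]),[.4978,.2915,-.28]);print(r.x,np.degrees(r.x[2]),np.sqrt((r.fun**2).mean()))
    else: r=least_squares(f,P0,diff_step=1e-3);print(r.x,np.degrees(r.x[3]),np.sqrt((r.fun**2).mean()))
E
python3 fitl.py
```

```text
[0.50694226 0.30067257 0.21442483]
[ 0.4944327   0.29002558  0.12934797 -0.24587252] -14.08745776886503 1.5560656440476337
[ 0.49748905  0.29261212 -0.22035805] -12.625586153479322 2.008993137825783
```

```bash
python3 - <<'E'
from h import *
s=cam('scene');t=cam('top')
b=(.614,.037,np.radians(-4.86))
for n,X in(('seat',(0,0,.2525)),('tip',(-.013,0,.2625)),('back',(.016,0,.265)),('armend',(-.002,0,.299)),('rodL',(.062,.038,.083)),('rodR',(.062,-.038,.083))):
    a,d=np.cos(b[2]),np.sin(b[2]);w=[b[0]+a*X[0]-d*X[1],b[1]+d*X[0]+a*X[1],X[2]]
    S=proj(s,w)[0];T=proj(t,w)[0]
    print(n,'scene',S.round(1),'crop',((S-[300,130])*3.75).round(0),'top',T.round(1),'c3',((T-[240,140])*4.283).round(0))
E
```

```text
seat scene [371.9 215.7] crop [270. 321.] top [300. 185.] c3 [257. 193.]
tip scene [367.7 209.9] crop [254. 300.] top [299.3 189.3] c3 [254. 211.]
back scene [378.  213.8] crop [293. 314.] top [300.5 177.8] c3 [259. 162.]
armend scene [372.7 198.3] crop [273. 256.] top [299.2 182.3] c3 [254. 181.]
rodL scene [396.6 275.6] crop [362. 546.] top [291.4 173.4] c3 [220. 143.]
rodR scene [378.2 291.2] crop [293. 605.] top [317.2 176.2] c3 [331. 155.]
```

Call:
apply_moves --commands '[{"linear": [-0.002,0.009,-0.005],"delta_rot": [0.3,0,-0.2],"fingers": 255},{"linear": [-0.006,0.02,-0.01],"delta_rot": [0.8,0,-0.5],"fingers": 255},{"linear": [-0.011,0.034,-0.018],"delta_rot": [1.3,0,-0.8],"fingers": 255},{"linear": [-0.017,0.05,-0.027],"delta_rot": [1.9,0,-1.2],"fingers": 255},{"linear": [-0.023,0.066,-0.035],"delta_rot": [2.5,0,-1.6],"fingers": 255},{"linear": [-0.028,0.079,-0.042],"delta_rot": [3,0,-1.9],"fingers": 255},{"linear": [-0.03,0.086,-0.046],"delta_rot": [3.2,-0.2,-2],"fingers": 255},{"linear": [-0.03,0.086,-0.046],"delta_rot": [3.2,-0.2,-2],"fingers": 255}]'

```text
time: 16.95
tool_pos: [0.5245, 0.1992, 0.2145]
tool_rot: [-0.181, 0.818, 0.345, 0.424]
contact_force: [-0.7, -0.3, -2.2]
gripper_width: 0.116
```

```bash
python3 dt.py .532 .12 .217 50 35
```

```text
16.95 [0.5245 0.1992 0.2145] [-0.108 -0.521  2.322  0.966  0.903  0.205] [-0.66 -0.27 -2.15] 0.116
tilt 35.17 az 45.98 y az -44.14 yz -0.0028
(array([-0.0275,  0.0605, -0.0437]), array([ 3.29,  0.17, -2.51]))
```

Call:
apply_moves --commands '[{"linear": [-0.003,0.007,-0.005],"delta_rot": [0.4,0,-0.3],"fingers": 255},{"linear": [-0.008,0.018,-0.013],"delta_rot": [1,0,-0.7],"fingers": 255},{"linear": [-0.014,0.031,-0.022],"delta_rot": [1.7,0,-1.3],"fingers": 255},{"linear": [-0.02,0.043,-0.031],"delta_rot": [2.4,0,-1.8],"fingers": 255},{"linear": [-0.024,0.053,-0.038],"delta_rot": [3,0.1,-2.2],"fingers": 255},{"linear": [-0.027,0.06,-0.043],"delta_rot": [3.3,0.2,-2.5],"fingers": 255},{"linear": [-0.027,0.0605,-0.0435],"delta_rot": [3.3,0.2,-2.5],"fingers": 255},{"linear": [-0.027,0.0605,-0.0435],"delta_rot": [3.3,0.2,-2.5],"fingers": 255}]'

```text
time: 17.75
tool_pos: [0.5323, 0.1215, 0.2182]
tool_rot: [-0.196, 0.803, 0.376, 0.419]
contact_force: [0.8, 0.5, -2.9]
gripper_width: 0.115
```

```bash
python3 - <<'E'
from h import *
s=log();im=eyes.grab_frame('wrist')[:,:,::-1];cv2.imwrite('pics/w15.png',im)
E
python3 dt.py .55 .055 .217 51.4 35
```

```text
17.8 [0.5322 0.1218 0.2182] [-0.332 -0.45   2.271  1.01   1.132 -0.007] [-0.02  0.9  -2.99] 0.114
tilt 34.89 az 50.12 y az -39.85 yz 0.0008
(array([-0.0238,  0.0565, -0.032 ]), array([ 1.05, -0.11, -0.68]))
```

View pics/w15.png

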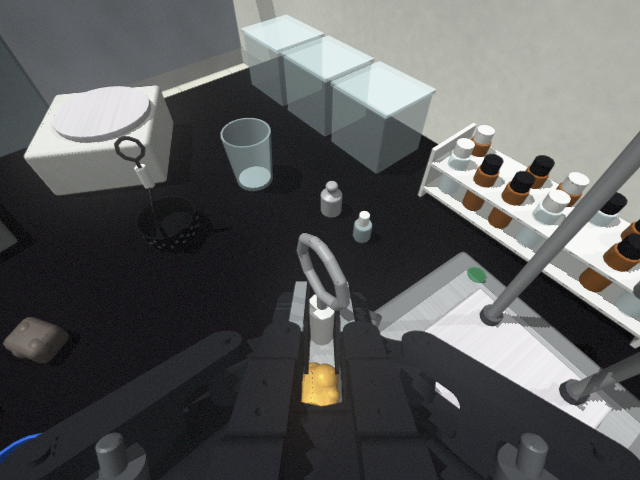

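Call:
apply_moves --commands '[{"linear": [-0.002,0.006,-0.003],"delta_rot": [0.1,0,0],"fingers": 255},{"linear": [-0.007,0.016,-0.009],"delta_rot": [0.3,0,-0.2],"fingers": 255},{"linear": [-0.012,0.028,-0.016],"delta_rot": [0.5,0,-0.3],"fingers": 255},{"linear": [-0.017,0.04,-0.023],"delta_rot": [0.7,0,-0.5],"fingers": 255},{"linear": [-0.021,0.05,-0.028],"delta_rot": [0.9,0,-0.6],"fingers": 255},{"linear": [-0.024,0.056,-0.032],"delta_rot": [1,0,-0.7],"fingers": 255},{"linear": [-0.024,0.0565,-0.032],"delta_rot": [1,-0.1,-0.7],"fingers": 255},{"linear": [-0.024,0.0565,-0.032],"delta_rot": [1,-0.1,-0.7],"fingers": 255}]'

```text
time: 18.6
tool_pos: [0.5502, 0.0542, 0.217]
tool_rot: [-0.2, 0.799, 0.384, 0.416]
contact_force: [0.0, 0.8, -2.0]
gripper_width: 0.118
```

```bash
python3 - <<'E'
from h import *
s=log();im=eyes.grab_frame('wrist')[:,:,::-1];cv2.imwrite('pics/w16.png',im);c=cam('wrist',s);print(s['tool_pos'])
b=(.614,.037,np.radians(-4.86))
for n,X in(('seat',(0,0,.2525)),('tip',(-.013,0,.2625)),('back',(.016,0,.265)),('armend',(-.002,0,.299)),('rodL',(.062,.038,.083)),('rodR',(.062,-.038,.083))):
    a,d=np.cos(b[2]),np.sin(b[2]);w=[b[0]+a*X[0]-d*X[1],b[1]+d*X[0]+a*X[1],X[2]]
    print(n,proj(c,w).round(1))
im=eyes.grab_frame('scene')[:,:,::-1];cv2.imwrite('pics/s16.png',cv2.resize(im[130:250,320:440],(600,600),interpolation=2))
im=eyes.grab_frame('top')[:,:,::-1];cv2.imwrite('pics/t16.png',cv2.resize(im[140:260,230:350],(600,600),interpolation=2))
E
python3 dt.py
```

```text
[0.55015167 0.05422484 0.21696521]
seat [[463.3 206.4]]
tip [[449.  202.6]]
back [[499.4 170.5]]
armend [[506.4 110.4]]
rodL [[418.4 277.9]]
rodR [[482.8 343.8]]
18.75 [0.5499 0.0549 0.217 ] [-0.471 -0.333  2.19   1.011  1.244 -0.128] [-0.33 -0.03 -2.46] 0.116
tilt 34.98 az 51.33 y az -38.63 yz 0.001
```

View pics/w16.png

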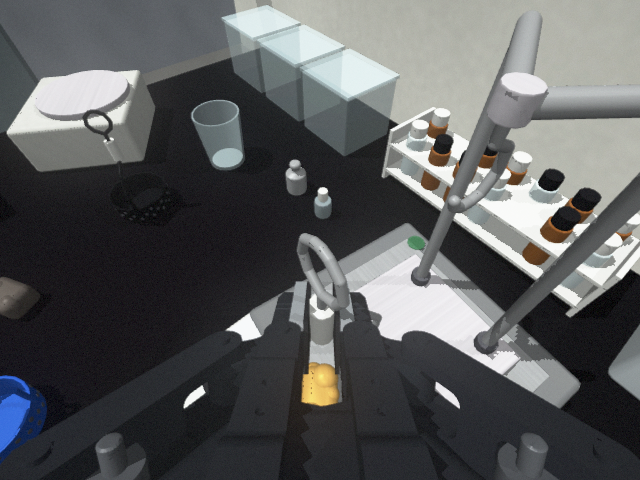

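View pics/s16.png

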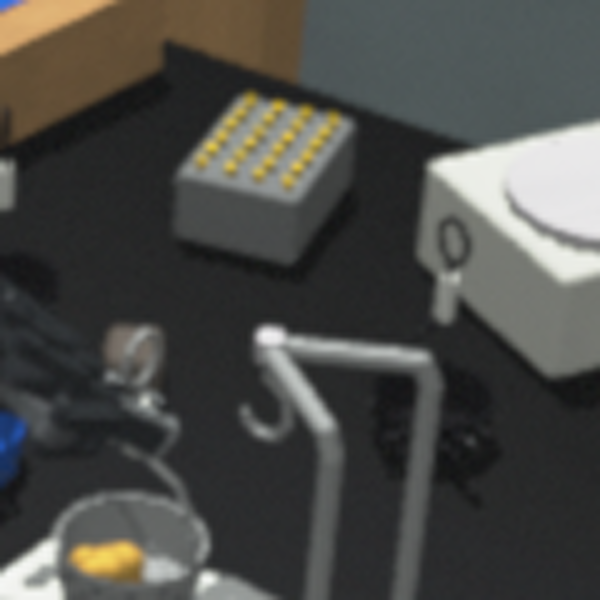

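View pics/t16.png

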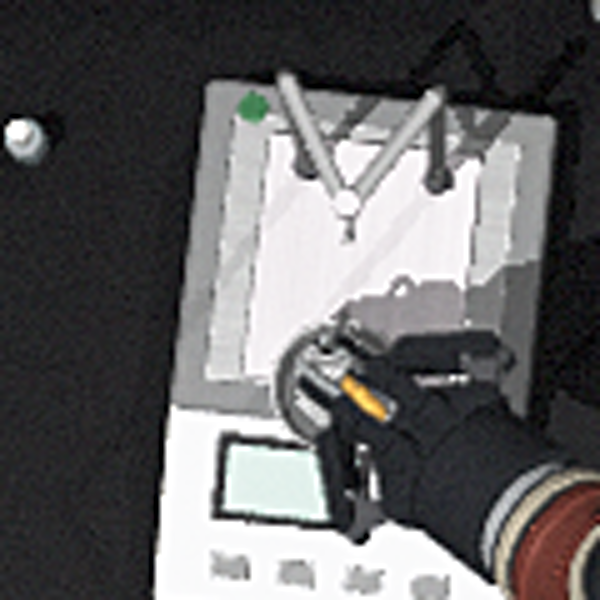

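```bash
python3 - <<'E'
import cv2
a=cv2.imread('pics/w16.png');cv2.imwrite('pics/c16.png',cv2.resize(a[60:210,420:570],(600,600),interpolation=2))
E
```

```text
(no output)
```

View pics/c16.png

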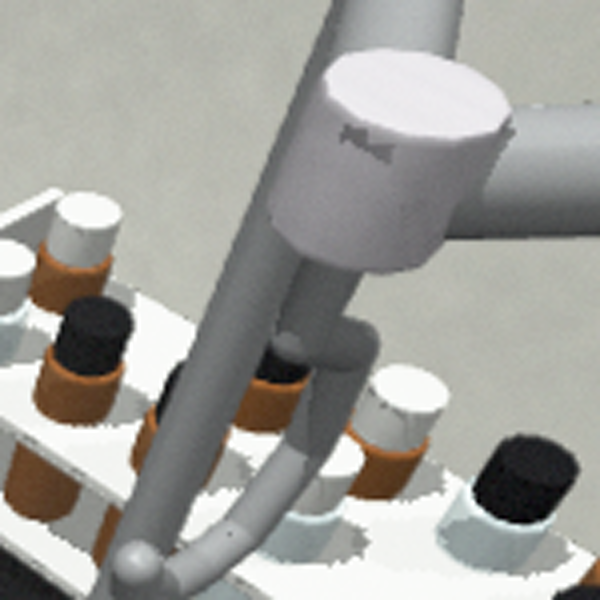

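```bash
cat > fith.py <<'E'
from h import *
from scipy.optimize import least_squares
import json
L=[json.loads(l) for l in open('log.jsonl')]
j,p,q=L[-2]; c=cam('wrist',dict(tool_pos=p,tool_rot=q)); print(p)
obs=[((508.7,119.5),(0,0,.294)),((492.5,146.3),(0,0,.2835)),((454.5,201.3),(-.0115,0,.261)),((421,277),(.062,.038,.083)),((486,343),(.062,-.038,.083))]
def g(P,X):
    a,d=np.cos(P[2]),np.sin(P[2]);return proj(c,[P[0]+a*X[0]-d*X[1],P[1]+d*X[0]+a*X[1],X[2]])[0]
f=lambda P:np.ravel([g(P,X)-u for u,X in obs])
r=least_squares(f,[.614,.037,-.085]);print(r.x,np.degrees(r.x[2]));print(r.fun.reshape(-1,2).round(2))
for z,u in((.294,(508.7,119.5)),(.2835,(492.5,146.3)),(.261,(454.5,201.3))):print(onz(c,*u,z).round(4))
t=cam('top');s=cam('scene')
W=onz(c,508.7,119.5,.294);
print('top crop cap',((proj(t,[*r.x[:2],.306])[0]-[230,140])*5).round(1),'scene',((proj(s,[*r.x[:2],.306])[0]-[320,130])*5).round(1))
print('loop top pred scene/top/wrist', )
f51=np.radians(51.35);Lp=np.array(p)+[-.013*np.cos(f51),-.013*np.sin(f51),.055+.002]
print(Lp.round(4),((proj(s,Lp)[0]-[320,130])*5).round(1),((proj(t,Lp)[0]-[230,140])*5).round(1),proj(c,Lp))
E
python3 fith.py
```

```text
[0.5501516710085691, 0.054224838725918656, 0.2169652116124709]
[ 0.61604586  0.03692249 -0.09624312] -5.514324865075324
[[-1.12  0.44]
 [ 2.6  -0.79]
 [-0.82 -0.06]
 [-0.22  0.15]
 [-1.31  0.37]]
[0.6166 0.0368 0.294 ]
[0.6149 0.0372 0.2835]
[0.6048 0.0378 0.261 ]
top crop cap [346.2 200.5] scene [272.1 331.7]
loop top pred scene/top/wrist
[0.542  0.0441 0.274 ] [139.5 329.9] [330.8 358.8] [[323.73070648 252.27957194]]
```

```bash
cat > dw.py <<'E'
import sys
from h import *
s=log();a=list(map(float,sys.argv[1:]))
M=q2R(s['tool_rot']);f=np.array([M[0,2],M[1,2],0]);f/=np.linalg.norm(f)
Lp=s['tool_pos']-.013*f+[0,0,.055]
th=np.radians(-5.5);e=np.array([np.cos(th),np.sin(th)]);n=np.array([-np.sin(th),np.cos(th)])
d=Lp[:2]-[.616,.0369]
print(round(s['time'],2),'F',s['contact_force'].round(2),'L rel seat mm',(d@e*1000).round(1),(d@n*1000).round(1),((Lp[2]-.255)*1000).round(1),'grip',round(s['gripper_width'],3),'j',s['joint_pos'].round(2))
if a:
    w=np.r_[e*a[0]+n*a[1],a[2]]/1000; print('tool delta',(M.T@w).round(5))
E
python3 dw.py 45 0 -2; python3 dw.py 70 0 -2
```

```text
18.75 F [-0.33 -0.03 -2.46] L rel seat mm -74.7 0.7 17.0 grip 0.116 j [-0.47 -0.33  2.19  1.01  1.24 -0.13]
tool delta [0.01243 0.03768 0.02132]
18.75 F [-0.33 -0.03 -2.46] L rel seat mm -74.7 0.7 17.0 grip 0.116 j [-0.47 -0.33  2.19  1.01  1.24 -0.13]
tool delta [0.02025 0.05862 0.03253]
```

Call:
apply_moves --commands '[{"linear": [0.0005,0.004,0.0022],"delta_rot": [0,0,0],"fingers": 255},{"linear": [0.0025,0.01,0.0056],"delta_rot": [0,0,0],"fingers": 255},{"linear": [0.005,0.017,0.0096],"delta_rot": [0,0,0],"fingers": 255},{"linear": [0.0076,0.0245,0.0138],"delta_rot": [0,0,0],"fingers": 255},{"linear": [0.0102,0.0315,0.0178],"delta_rot": [0,0,0],"fingers": 255},{"linear": [0.012,0.0365,0.0206],"delta_rot": [0,0,0],"fingers": 255},{"linear": [0.0124,0.0377,0.0213],"delta_rot": [0,0,0],"fingers": 255},{"linear": [0.0124,0.0377,0.0213],"delta_rot": [0,0,0],"fingers": 255}]'

```text
time: 19.55
tool_pos: [0.595, 0.05, 0.2149]
tool_rot: [-0.2, 0.799, 0.384, 0.416]
contact_force: [-0.8, -0.2, -1.7]
gripper_width: 0.115
```

```bash
cat > look.py <<'E'
import sys
from h import *
k=sys.argv[1]
s=log();im=eyes.grab_frame('wrist')[:,:,::-1];cv2.imwrite(f'pics/w{k}.png',cv2.resize(im[130:370,240:560],(800,600),interpolation=2))
im=eyes.grab_frame('scene')[:,:,::-1];cv2.imwrite(f'pics/s{k}.png',cv2.resize(im[180:280,330:430],(600,600),interpolation=2))
E
python3 look.py 17; python3 dw.py 28 0 0
```

```text
19.65 F [ 0.28 -0.35 -1.42] L rel seat mm -29.6 0.2 14.9 grip 0.115 j [-0.44 -0.2   2.09  1.02  1.2  -0.14]
tool delta [0.00877 0.02344 0.01256]
```

View pics/w17.png

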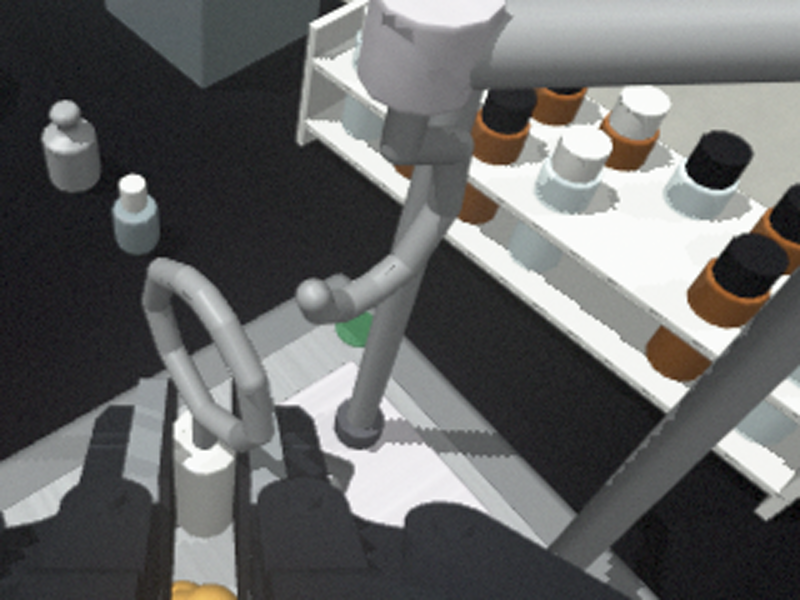

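View pics/s17.png

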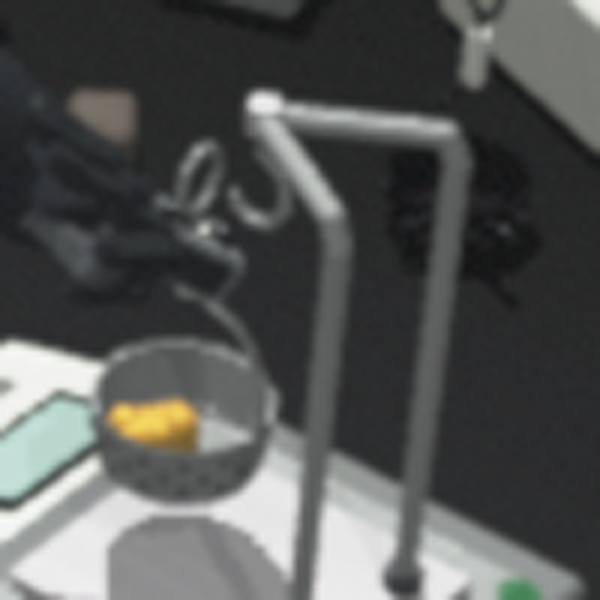

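```bash
python3 - <<'E'
from h import *
s=state();c=cam('wrist',s);sc=cam('scene');M=q2R(s['tool_rot']);f=np.array([M[0,2],M[1,2],0]);f/=np.linalg.norm(f)
Lp=s['tool_pos']-.013*f+[0,0,.055]
th=np.radians(-5.5);e=np.array([np.cos(th),np.sin(th),0]);S=np.array([.616,.0369,.255])
for n,X in(('hole',Lp-[0,0,.0125]),('hole at tip',Lp-[0,0,.0125]+e*.0166),('looptopwire',Lp+[0,0,.002]),('loopbotwire',Lp-[0,0,.027]),('tip',S-.012*e+[0,0,.006]),('seatwire',S-[0,0,.0025]),('shank',S+[0,0,.0285])):
    w=proj(c,X)[0];q=proj(sc,X)[0];print(n,'wcrop',((w-[240,130])*2.5).round(0),'scrop',((q-[330,180])*6).round(0))
E
```

```text
hole wcrop [209. 367.] scrop [196. 175.]
hole at tip wcrop [305. 312.] scrop [230. 192.]
looptopwire wcrop [209. 306.] scrop [198. 144.]
loopbotwire wcrop [208. 417.] scrop [194. 206.]
tip wcrop [313. 296.] scrop [232. 185.]
seatwire wcrop [369. 294.] scrop [256. 216.]
shank wcrop [408. 148.] scrop [262. 148.]
```

Call:
apply_moves --commands '[{"linear": [0.0009,0.0024,0.0013],"delta_rot": [0,0,0],"fingers": 255},{"linear": [0.0022,0.006,0.0032],"delta_rot": [0,0,0],"fingers": 255},{"linear": [0.0039,0.0105,0.0056],"delta_rot": [0,0,0],"fingers": 255},{"linear": [0.0056,0.015,0.008],"delta_rot": [0,0,0],"fingers": 255},{"linear": [0.0073,0.0195,0.0104],"delta_rot": [0,0,0],"fingers": 255},{"linear": [0.0086,0.023,0.0123],"delta_rot": [0,0,0],"fingers": 255},{"linear": [0.009,0.0242,0.0129],"delta_rot": [0,0,0],"fingers": 255},{"linear": [0.009,0.0242,0.0129],"delta_rot": [0,0,0],"fingers": 255}]'

```text
time: 20.45
tool_pos: [0.6238, 0.0472, 0.215]
tool_rot: [-0.2, 0.799, 0.384, 0.416]
contact_force: [0.3, -0.8, -1.8]
gripper_width: 0.114
```

```bash
python3 look.py 18; python3 dw.py 0 0 -15
```

```text
20.55 F [ 0.24  0.8  -2.47] L rel seat mm -0.6 0.1 14.9 grip 0.118 j [-0.42 -0.13  2.03  1.03  1.18 -0.13]
tool delta [-1.229e-02 -1.000e-05  8.600e-03]
```

View pics/w18.png

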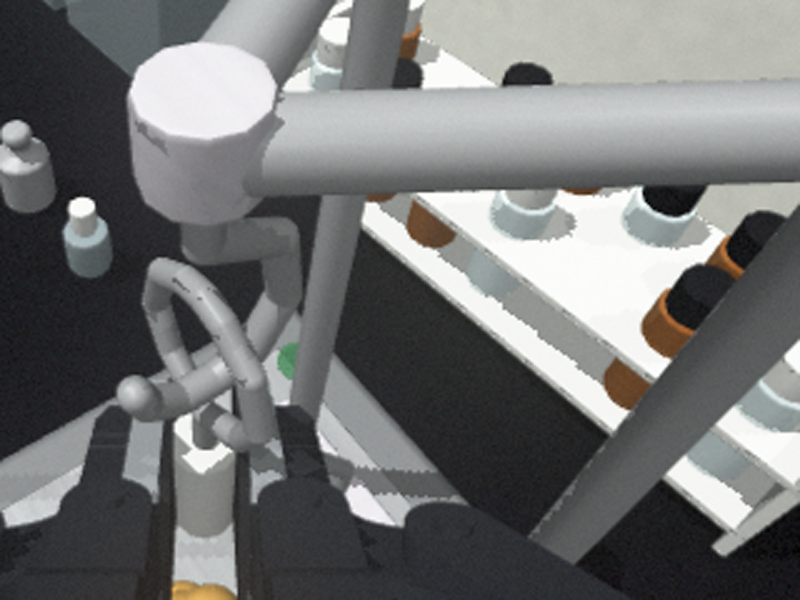

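View pics/s18.png

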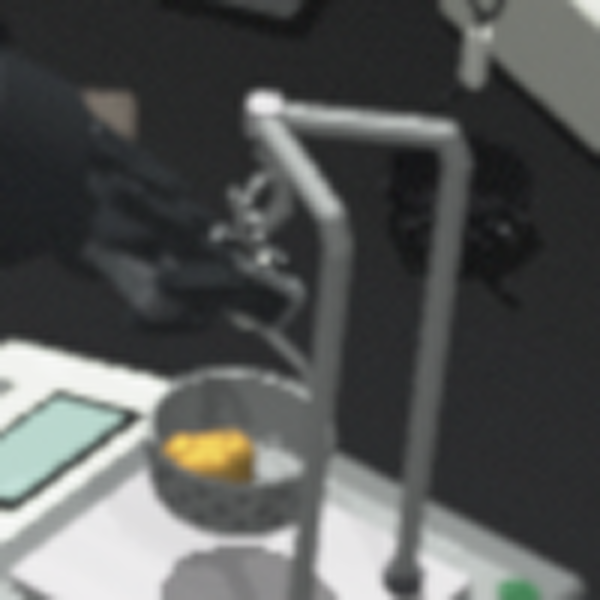

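Call:
apply_moves --commands '[{"linear": [-0.0008,0,0.00056],"delta_rot": [0,0,0],"fingers": 255},{"linear": [-0.002,0,0.0014],"delta_rot": [0,0,0],"fingers": 255},{"linear": [-0.0037,0,0.0026],"delta_rot": [0,0,0],"fingers": 255},{"linear": [-0.0053,0,0.0037],"delta_rot": [0,0,0],"fingers": 255},{"linear": [-0.007,0,0.0049],"delta_rot": [0,0,0],"fingers": 255},{"linear": [-0.0082,0,0.0057],"delta_rot": [0,0,0],"fingers": 255},{"linear": [-0.009,0,0.0063],"delta_rot": [0,0,0],"fingers": 255},{"linear": [-0.009,0,0.0063],"delta_rot": [0,0,0],"fingers": 255}]'

```text
time: 21.35
tool_pos: [0.6235, 0.0472, 0.2038]
tool_rot: [-0.2, 0.799, 0.384, 0.416]
contact_force: [0.0, -0.0, -2.2]
gripper_width: 0.12
```

```bash
python3 look.py 19; python3 dw.py 0 0 -3
```

```text
21.45 F [ 0.64 -0.34 -2.06] L rel seat mm -0.5 0.1 4.1 grip 0.114 j [-0.42 -0.11  2.03  1.04  1.17 -0.15]
tool delta [-0.00246 -0.       0.00172]
```

View pics/w19.png

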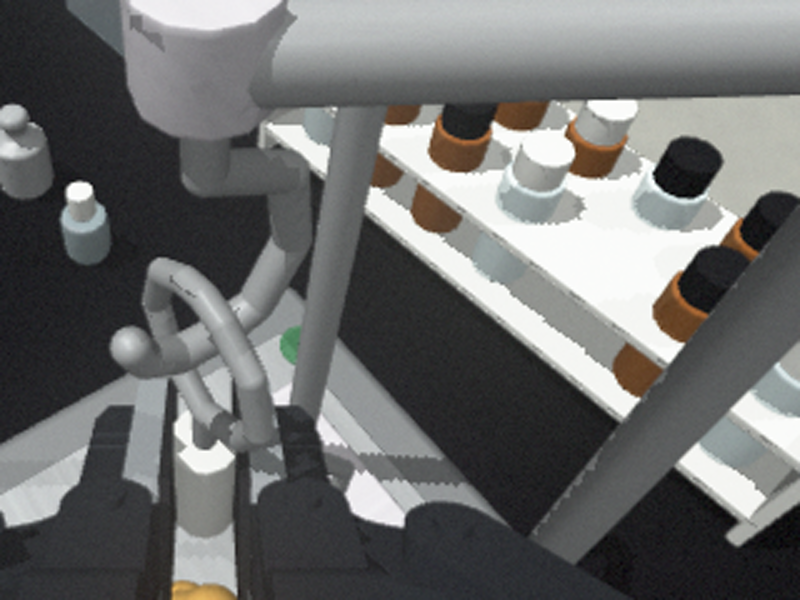

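Call:
apply_moves --commands '[{"linear": [-0.0004,0,0.0003],"delta_rot": [0,0,0],"fingers": 255},{"linear": [-0.0008,0,0.0006],"delta_rot": [0,0,0],"fingers": 255},{"linear": [-0.0012,0,0.0009],"delta_rot": [0,0,0],"fingers": 255},{"linear": [-0.0017,0,0.0012],"delta_rot": [0,0,0],"fingers": 255},{"linear": [-0.0021,0,0.0015],"delta_rot": [0,0,0],"fingers": 255},{"linear": [-0.0025,0,0.0017],"delta_rot": [0,0,0],"fingers": 255},{"linear": [-0.0025,0,0.0017],"delta_rot": [0,0,0],"fingers": 255},{"linear": [-0.0025,0,0.0017],"delta_rot": [0,0,0],"fingers": 255}]'

```text
time: 22.25
tool_pos: [0.6236, 0.0471, 0.201]
tool_rot: [-0.2, 0.799, 0.384, 0.417]
contact_force: [0.1, -0.1, -2.2]
gripper_width: 0.115
```

```bash
python3 dw.py 0 0 -1
```

```text
22.25 F [ 0.09 -0.13 -2.24] L rel seat mm -0.5 0.0 1.0 grip 0.115 j [-0.42 -0.11  2.03  1.04  1.16 -0.16]
tool delta [-0.00082 -0.       0.00057]
```

Call:
apply_moves --commands '[{"linear": [-0.0002,0,0.0001],"delta_rot": [0,0,0],"fingers": 255},{"linear": [-0.0004,0,0.0003],"delta_rot": [0,0,0],"fingers": 255},{"linear": [-0.0006,0,0.0004],"delta_rot": [0,0,0],"fingers": 255},{"linear": [-0.0008,0,0.0006],"delta_rot": [0,0,0],"fingers": 255},{"linear": [-0.001,0,0.0007],"delta_rot": [0,0,0],"fingers": 255},{"linear": [-0.0012,0,0.0009],"delta_rot": [0,0,0],"fingers": 255},{"linear": [-0.0012,0,0.0009],"delta_rot": [0,0,0],"fingers": 255},{"linear": [-0.0012,0,0.0009],"delta_rot": [0,0,0],"fingers": 255}]'

```text
time: 23.05
tool_pos: [0.6238, 0.0471, 0.1998]
tool_rot: [-0.2, 0.799, 0.384, 0.417]
contact_force: [0.3, -0.4, -0.4]
gripper_width: 0.116
```

```bash
python3 dw.py 0 0 -1;python3 look.py 20; python3 dw.py
```

```text
23.05 F [ 0.32 -0.39 -0.41] L rel seat mm -0.4 0.1 -0.2 grip 0.116 j [-0.42 -0.11  2.03  1.04  1.16 -0.16]
tool delta [-0.00082 -0.       0.00057]
23.15 F [-0.68  0.38  0.47] L rel seat mm -0.4 0.1 -0.2 grip 0.118 j [-0.42 -0.11  2.03  1.04  1.16 -0.16]
```

View pics/w20.png

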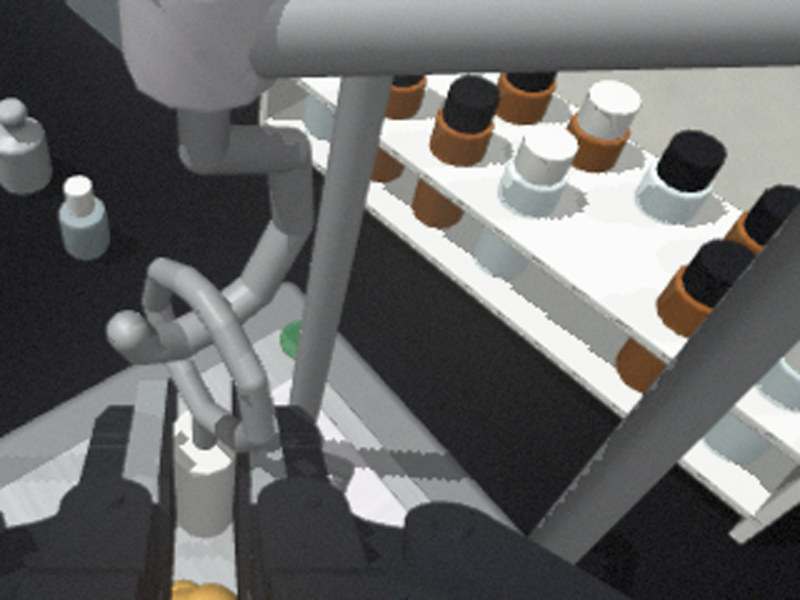

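Call:
apply_moves --commands '[{"linear": [0,0,0],"delta_rot": [0,0,0],"fingers": 222},{"linear": [0,0,0],"delta_rot": [0,0,0],"fingers": 218},{"linear": [0,0,0],"delta_rot": [0,0,0],"fingers": 213},{"linear": [0,0,0],"delta_rot": [0,0,0],"fingers": 205},{"linear": [0,0,0],"delta_rot": [0,0,0],"fingers": 195},{"linear": [0,0,0],"delta_rot": [0,0,0],"fingers": 180},{"linear": [0,0,0],"delta_rot": [0,0,0],"fingers": 165},{"linear": [0,0,0],"delta_rot": [0,0,0],"fingers": 150}]'

```text
time: 23.95
tool_pos: [0.6236, 0.0472, 0.1995]
tool_rot: [-0.2, 0.799, 0.384, 0.417]
contact_force: [0.1, -0.1, -1.1]
gripper_width: 0.412
```

```bash
python3 look.py 21; python3 dw.py
```

```text
24.05 F [-0.02 -0.1   0.17] L rel seat mm -0.5 0.1 -0.5 grip 0.407 j [-0.42 -0.11  2.03  1.04  1.16 -0.16]
```

View pics/w21.png

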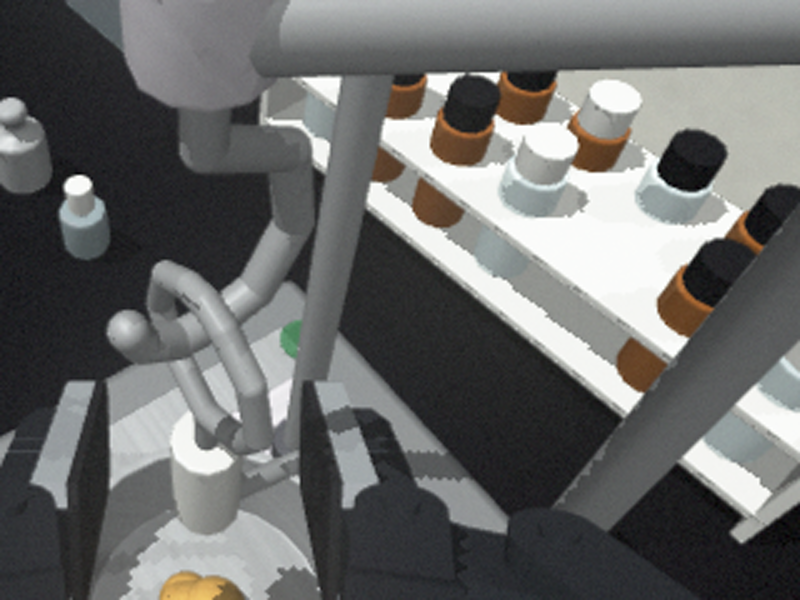

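View pics/s21.png

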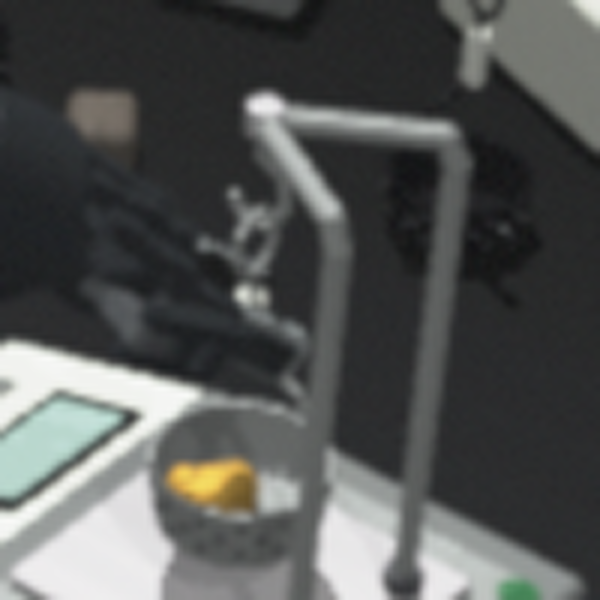

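Call:
apply_moves --commands '[{"linear": [-0.0023,0,-0.0033],"delta_rot": [0,0,0],"fingers": 150},{"linear": [-0.0057,0,-0.0082],"delta_rot": [0,0,0],"fingers": 150},{"linear": [-0.0103,0,-0.0147],"delta_rot": [0,0,0],"fingers": 150},{"linear": [-0.0161,0,-0.0229],"delta_rot": [0,0,0],"fingers": 150},{"linear": [-0.0224,0,-0.0319],"delta_rot": [0,0,0],"fingers": 150},{"linear": [-0.0298,0,-0.0426],"delta_rot": [0,0,0],"fingers": 150},{"linear": [-0.0373,0,-0.0532],"delta_rot": [0,0,0],"fingers": 150},{"linear": [-0.0459,0,-0.0655],"delta_rot": [0,0,0],"fingers": 150}]'

```text
time: 24.85
tool_pos: [0.5729, -0.0163, 0.1995]
tool_rot: [-0.199, 0.799, 0.384, 0.417]
contact_force: [-0.2, -0.2, 0.2]
gripper_width: 0.41
```

Call:
apply_moves --commands '[{"linear": [-0.005,0,-0.01],"delta_rot": [0,0,0],"fingers": 150},{"linear": [-0.01,0,-0.02],"delta_rot": [0,0,0],"fingers": 150},{"linear": [-0.015,0,-0.03],"delta_rot": [0,0,0],"fingers": 150},{"linear": [-0.018,0,-0.038],"delta_rot": [0,0,0],"fingers": 150},{"linear": [-0.02,0,-0.042],"delta_rot": [0,0,0],"fingers": 150},{"linear": [-0.02,0,-0.042],"delta_rot": [0,0,0],"fingers": 150},{"linear": [-0.02,0,-0.042],"delta_rot": [0,0,0],"fingers": 150},{"linear": [-0.02,0,-0.042],"delta_rot": [0,0,0],"fingers": 150}]'

```text
time: 25.65
tool_pos: [0.545, -0.0507, 0.2071]
tool_rot: [-0.2, 0.799, 0.385, 0.416]
contact_force: [0.5, 0.5, 0.1]
gripper_width: 0.412
```

```bash
cat > look2.py <<'E'
import sys
from h import *
k=sys.argv[1]
im=eyes.grab_frame('wrist')[:,:,::-1];cv2.imwrite(f'pics/w{k}.png',im)
im=eyes.grab_frame('scene')[:,:,::-1];cv2.imwrite(f'pics/S{k}.png',im);cv2.imwrite(f'pics/s{k}.png',cv2.resize(im[180:300,320:440],(600,600),interpolation=2))
im=eyes.grab_frame('top')[:,:,::-1];cv2.imwrite(f'pics/t{k}.png',im)
E
python3 look2.py 22; python3 dw.py
```

```text
25.8 F [-0.86  0.32  0.27] L rel seat mm -69.4 -104.9 7.1 grip 0.414 j [-0.68 -0.21  2.11  0.98  1.39 -0.28]
```

View pics/w22.png

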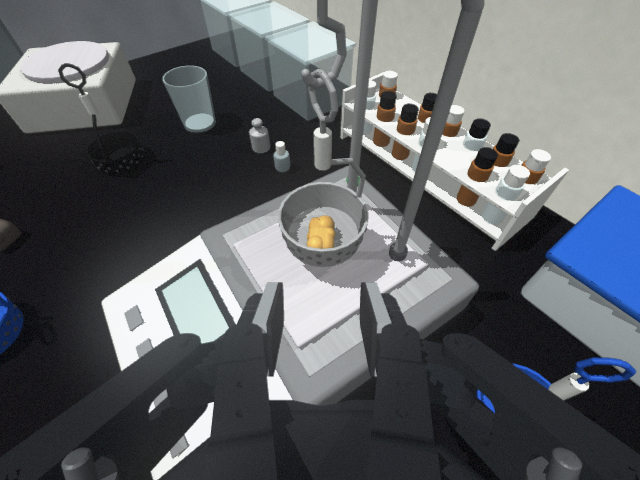

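View pics/s22.png

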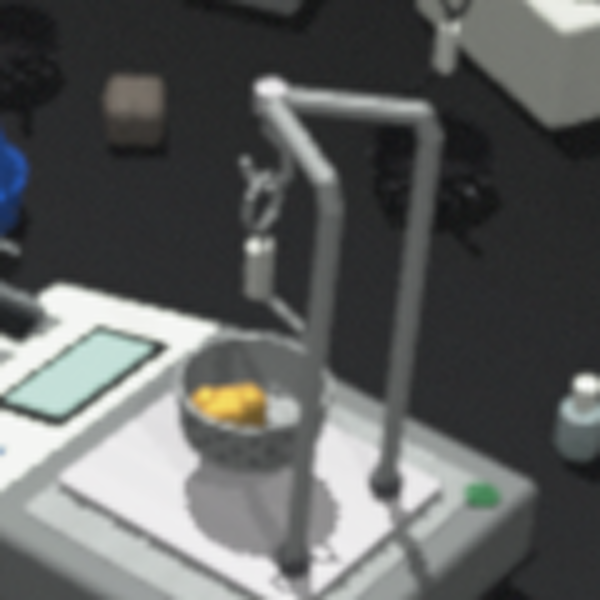

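View pics/t22.png

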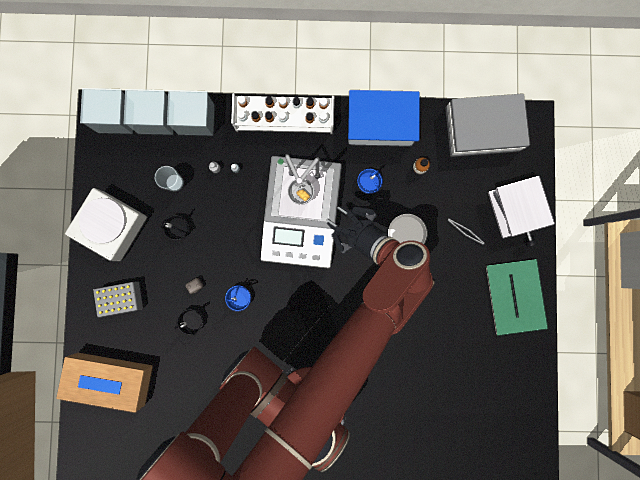

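Call:
apply_moves --commands '[{"linear": [0,0,-0.01],"delta_rot": [0,0,0],"fingers": 150},{"linear": [0,0,-0.02],"delta_rot": [0,0,0],"fingers": 150},{"linear": [0,0,-0.03],"delta_rot": [0,0,0],"fingers": 150},{"linear": [0,0,-0.03],"delta_rot": [0,0,0],"fingers": 150},{"linear": [0,0,-0.03],"delta_rot": [0,0,0],"fingers": 150},{"linear": [0,0,-0.03],"delta_rot": [0,0,0],"fingers": 150},{"linear": [0,0,-0.03],"delta_rot": [0,0,0],"fingers": 150},{"linear": [0,0,-0.03],"delta_rot": [0,0,0],"fingers": 150}]'

```text
time: 26.6
tool_pos: [0.5295, -0.07, 0.2241]
tool_rot: [-0.2, 0.799, 0.384, 0.416]
contact_force: [-0.4, -0.0, 0.5]
gripper_width: 0.41
```

Call:
apply_moves --commands '[{"linear": [0,0,0],"delta_rot": [0,0,0],"fingers": 150},{"linear": [0,0,0],"delta_rot": [0,0,0],"fingers": 150},{"linear": [0,0,0],"delta_rot": [0,0,0],"fingers": 150},{"linear": [0,0,0],"delta_rot": [0,0,0],"fingers": 150},{"linear": [0,0,0],"delta_rot": [0,0,0],"fingers": 150},{"linear": [0,0,0],"delta_rot": [0,0,0],"fingers": 150},{"linear": [0,0,0],"delta_rot": [0,0,0],"fingers": 150},{"linear": [0,0,0],"delta_rot": [0,0,0],"fingers": 150}]'

```text
time: 27.4
tool_pos: [0.5296, -0.0703, 0.2244]
tool_rot: [-0.2, 0.799, 0.384, 0.417]
contact_force: [0.3, -0.1, -0.2]
gripper_width: 0.41
```

```bash
python3 look2.py 23; python3 - <<'E'
from h import *
F=[eyes.grab_frame('wrist').astype(int) for _ in range(8)]
w=lambda f:cv2.GaussianBlur(f.astype(np.uint8),(5,5),0).astype(int)[40:290,240:420]
print([int((np.abs(w(f)-w(F[0])).max(2)>40).sum()) for f in F])
cv2.imwrite('pics/c23.png',cv2.resize(F[-1][0:300,200:500][:,:,::-1].astype(np.uint8),(600,600)))
a=cv2.imread('pics/scene0.png').astype(int);b=cv2.imread('pics/S23.png').astype(int)
E
python3 dw.py
```

```text
[0, 0, 0, 0, 0, 0, 0, 0]
27.95 F [ 0.46 -0.02 -0.13] L rel seat mm -82.8 -125.8 24.4 grip 0.408 j [-0.73 -0.24  2.11  0.97  1.45 -0.27]
```

View pics/c23.png

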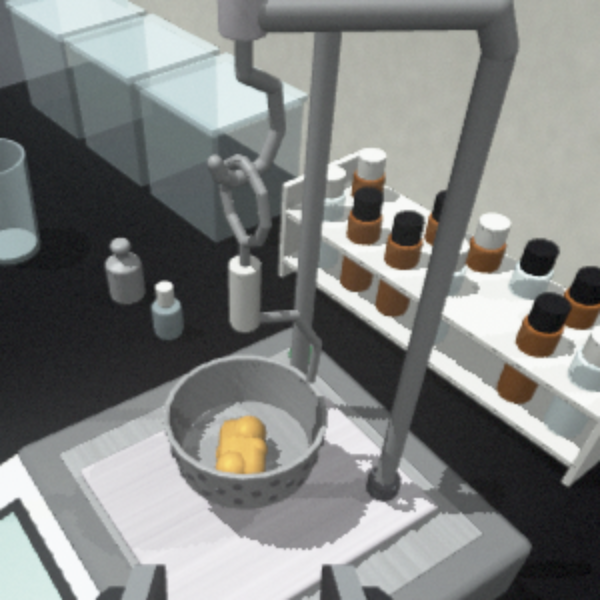

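View pics/S23.png

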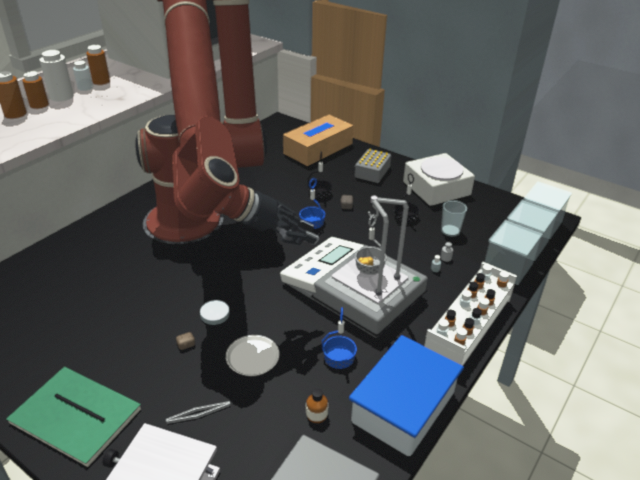

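```bash
python3 - <<'E'
from h import *
F=eyes.grab_frame('wrist')[:,:,::-1]
cv2.imwrite('pics/c24.png',cv2.resize(F[0:140,280:400],(514,600),interpolation=2))
E
```

```text
(no output)
```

View pics/c24.png

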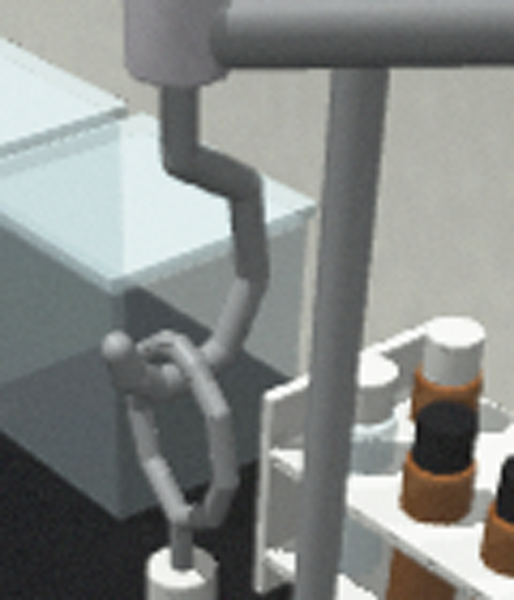

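The enlarged crop shows the loop's top wire lying in the hook's throat between the tip (115,350) and the back. The basket hangs upright and nothing moved between frames, so I am handing in.

```bash
python3 -c "
from plant import job_done,state
print(state()['time'],job_done())"
```

```text
the job is handed in; nothing more can be done
28.0 None
```

The job is done and was handed in at 28.0 s. The nugget is in the silver basket, and the basket hangs by its loop on the hook of the weighing frame.

**What I did:** I took the nugget from the dish and dropped it a couple of centimetres into the cup. I then gripped the sleeve from the open side, brought the loop in along the balance's x axis about 15 mm above the hook seat, and lowered it slowly. I let go once the vertical wrist force had gone from about -2.2 N to about 0, meaning the hook carried the load, and then backed the gripper well clear.

**Last checks:**
- **Hanging:** the close-up shows the loop wire in the hook's throat, the basket upright and the nugget in the cup.
- **Stillness:** eight wrist frames taken over about 0.4 s showed no change.
- **Load:** the contact force was about 0 N with the gripper clear. The basket and nugget come to roughly 0.21 kg by the forces measured, well under 600 g. I had no direct reading of the load on the frame.
- **Bystanders:** the black and blue look-alikes and the other bystanders look unmoved by eye in the scene and top pictures. I did not measure this.

**Disagreements:**
- **Loop position:** the wrist camera put the loop about 3 mm off my model of it, roughly the camera's calibration error.
- **Basket heading:** estimates ranged from -12.6° to -16°.

Both were within what the hook allows.

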